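# Put the loupe away and click the case shut

### The arm

A 6-joint arm with a two-finger parallel gripper is mounted at the origin on the work surface. World frame = base frame: x ahead of the robot, y to its left, z up, the work surface at z = 0. Lengths are in m, angles in rad, forces in N, time in s.
With the tool pointing down it reaches from about 0.35 to 0.975 m from the base axis. Payload 4.9 kg.
Tool frame: the origin (TCP) lies between the finger pads; the fingertips stand arm.tip_reach ahead of it and the grasp point (between the pads) lies 3 mm ahead of it (arm.tip_reach is the distance from the TCP to the fingertips, in m); z points along the fingers, y is the line along which they close (so a half turn about z gives the same grasp; the last joint's range is limited). The gripper opens to 85 mm and grips with 20 to 120 N. Pads are 22 mm wide; open, the fingers measure 114 mm over their backs; the gripper's body (76 mm by 85 mm) begins 54 mm behind the grasp point. The pads swing forward as they close: fully open they stand 13 mm farther back than shut.
Start: joints at [1.148, 0.053, 1.613, -0, 1.476, -0.119], TCP at [0.187, 0.596, 0.253] pointing down, gripper open.
Joint ranges: [-3.01, 3.01], [-1.01, 2.22], [0.06, 2.58], [-1.02, 4.17], [0.09, 2.62], [-3.14, 3.14]. Speed limits (rad/s): [2.57, 2.57, 3.14, 3.14, 3.14, 3.14].

### API

Orientations are given as a unit quaternion [x, y, z, w].
In Python, from rig import arm, vision, workorder gives the robot as it stands.
- The arm moves only by the tool play_rows, never from a script. Its argument "targets" is a list of rows, each an object of numbers: "fingers": the closure, from -1 (fully open) to 1 (shut); "dx", "dy", "dz": the shift along the tool's x, y, z in mm; "spin": the turn about the tool's z in rad. A call has 1 to 8 rows; each row shifts and turns the commanded pose from where the row before left it, along the tool's axes as they then stand; what a row does not reach is not made up. A row lasts 1/10 s, in which the tool goes at most 50 mm and 8.59 degrees, less where a joint would pass 70% of its speed; a pose out of reach is approached as far as the arm can. A call is refused whole if a number of a shift passes 50 or a number of a turn 0.15, either way. A call with a gripper value outside its range is refused whole. The fingers move at their own pace and stop on an object; the grip force is fixed at half the most. Time passes only in rows, so rows that do not move let the fingers close. It gives the time, the measured TCP pose, the force, the opening and the grip force at its end, in the units of the state.
- arm.observe(): the state, without advancing time (a new reading comes with each control period).
- vision.snapshot(name): name is "side" or "top" or "wrist"; returns the picture (480x640x3 uint8, blue, green, red); there is no depth.
- vision.camera_model(name): a dict with "fovy" (degrees; the focal length in pixels is half the picture's height over the tangent of half this angle, whatever the lens; pixels are square), "cx", "cy" (the principal point, pixels), "view" (4x4, takes a point from world to camera coordinates). Camera axes: x right, y down, z forward; pixel columns grow to the right and rows downward; lengths in m; the calibration is good to about 2 mm. A picture is of the moment at which its call begins: read the wrist's pose just before it. camera_model takes no time and is no camera call; for the wrist camera it gives the pose at the moment of the call.
- workorder.close_job(): hands the job in; it is judged then, once.
The state is a dict: "time": time; "joint_pos": joint angles; "joint_vel": joint speeds; "effort": joint torques, N m; "tool_pos": TCP position; "orientation": TCP orientation; "force": force on the tool from outside, world axes, zero at the start; "moment": the same for the moment, N m; "width": finger opening in m; "gripper_force": force on a finger pad.
Only numpy, scipy, OpenCV 4.12 (cv2) and the standard library are available. Lean on these libraries where they do the work, as an engineer would, in place of code of your own. Each camera call takes 0.05 s, during which the arm holds its last target. There are 200 camera calls.

### The job

Take the orange loupe off its hook and set it down, not dropped, standing upright on the floor of the empty blue-lined bay of the black instrument case. Then lower the lid under control, without letting it fall or slam, until it rests ajar on its spring catch; let go of it, and only then press it down by feel until the catch clicks and it stays fully shut, without forcing it. Leave the steel ball vise, the jar and the burnisher where they are.

Things in the scene. Friction and masses are not known exactly. Their poses are not given: they have to be found in the camera images.
- case: Black instrument case fixed to the bench, 140 (x) x 170 (y) x 84 high, walls and floor 6 mm. Origin: centre of its underside; front faces its own -x, lid hinge along its +x rim. A 60 mm high divider at y=+23 mm parts a wide empty bay (-y side, blue floor) from a grey foam block 56 mm high with brass weights (+y side).
- bay (a point): Centre of the empty bay's floor, which is 6 mm above the bench; axes as the case. The bay is 128 (x) x 100 (y) mm, its walls rise 78 mm above this floor (60 mm at the divider). The shut lid's underside is at least 79 mm above this floor.
- lid (a joint): Lid angle, rad: 1.57 upright, 1.95 fully open (leaning to the case's +x), 0 level. Panel 170 (y) x 146 x 8 mm, 0.25 kg. The hinge holds it above about 1.2 rad; below, it falls. It rests ajar on a spring catch; about 5 to 10 N down on its front edge snaps it past, some 0.055 rad further, onto the rim pads, where the catch holds it: fully shut, at 0 to 0.065 rad as the pads are set.
- lid_hinge (a point): On the hinge line, at the middle of the lid's width, 84 mm above the bench. Axes turn with the lid (y along the hinge; from the hinge the lid runs along its own -x).
- lid_pull (a point): Middle of the round steel bar of the lid's D-shaped pull: bar 9 mm thick, parallel to the hinge, 176 mm from it along the lid's own -x and 5 mm along its z. It stands 32 mm off the lid's front edge, 51 mm clear between its two arms: fingers can straddle the bar from above at any lid angle and it can turn between them. Axes turn with the lid.
- lid_press (a point): On the lid's upper face, on the middle line, 16 mm in from the front edge, 128 mm from the hinge: a good place to press. 93 to 101 mm above the bench when shut.
- rim_pads: Two rubber pads in the case's front rim, on which the shut lid lands, with the catch's rollers below them. Pads and catch are set together in height, anywhere from 0 to 9 mm proud, differently each time: this entry does not show it, so feel for the click and the stop. Origin as the case.
- stand: Steel hook stand fixed to the bench. Origin on the bench under the hanging point. A 12 mm post, 115 mm high, on an 84 mm round base, stands 55 mm along its own +x. From its top a level 8 mm round arm runs along -x to 24 mm past the hanging point; its tip then turns up and out, ending 32 mm (+4 radius) past the hanging point and 11 mm above the arm's centre line.
- hook (a point): Hanging point: centre line of the hook's arm, 115.5 mm above the bench; axes as the stand.
- loupe: Pocket loupe, 70 g, hung on the hook by its wire bail. Orange block 24 (x) x 30 (y) x 36 high, lens in its x faces; origin: centre of its underside. The bail, an arch of 4 mm wire in its y-z plane, 28 mm wide, has its inner top 65 mm above the underside. Hung, its underside is 55 mm above the bench and it can rise 20 mm. Grip across y (30 mm), the hook's arm passing between the fingers.
- ball_vise: Loose engraver's ball vise, dark steel, 80 mm across, 70 mm high. Bystander.
- jar: Loose amber jar, 48 mm across, 60 mm high. Bystander.
- burnisher: Loose burnisher with a dark wooden handle, 150 mm long, lying flat along its x. Bystander.
Mind the look-alikes: they are no part of the job. What is meant by the loupe is not purple, and is the smaller of those in its own colour. Leave any red look-alike of the case alone.

How it is judged:
By the outcome, as a careful person would: the job done as asked, in the order asked, and still so for the second after the job is handed in, with the robot touching nothing.
It also fails if it takes over 72 s, if anything falls off the work surface, if the arm or the gripper's body presses on something with over 40 N, if the wrist force passes 120 N, or if a joint passes its speed limit or range.

## Working session

There is one attempt and no reset: what is moved stays moved. The work goes in short steps, Python scripts to look and compute and a tool call to move; the robot and the scene stay as the last step left them, time stands still between calls to the robot, and variables do not carry over. Pictures are saved under pics/ and viewed, at most 10 in all, crops included, and the job is handed in when it is done.

Besides the shell and the picture viewer there is one more tool, called after "Call:" as name([rows], argument=value, ...), one row to a line, values as JSON. play_rows: Moves the arm, as the interface text tells. Its arguments: {"type":"object","properties":{"targets":{"type":"array","items":{"type":"object","properties":{"fingers":{"type":"number"},"dx":{"type":"number"},"dy":{"type":"number"},"dz":{"type":"number"},"spin":{"type":"number"}}}}},"required":["targets"]}

```bash
ls; mkdir -p pics; python3 - <<'E'
from rig import arm, vision, workorder
import cv2,json
s=arm.observe();print(s, getattr(arm,'tip_reach',None))
for n in ("side","top"):
    print(n,vision.camera_model(n)); cv2.imwrite(f"pics/{n}0.png",vision.snapshot(n))
E
```

```text
pics
{'time': 0.0, 'joint_pos': array([ 1.14797568e+00,  5.33701250e-02,  1.61433119e+00, -1.33408121e-05,
        1.47599119e+00, -1.18978894e-01]), 'joint_vel': array([ 0.00055477, -0.00033353, -0.00038033,  0.00043948,  0.00134441,
        0.00097314]), 'effort': array([ 5.89436549e-04, -3.93676078e+01, -3.70179963e+01, -2.72645548e-05,
        6.91347013e-03, -1.69813842e-05]), 'tool_pos': array([0.18673857, 0.59583134, 0.25203253]), 'orientation': array([ 1.51336449e-01,  9.88481753e-01, -1.01341068e-03, -2.74560474e-04]), 'force': array([0.51765838, 0.07109823, 0.95043277]), 'moment': array([-0.0118485 ,  0.05170634,  0.01727228]), 'gripper_force': 0.0, 'width': 0.08537154400805548} 0.022
side {'fovy': 49.70328289897675, 'cx': 318.592048574133, 'cy': 237.3459949281261, 'view': array([[-0.98974491, -0.14258252, -0.00867385,  0.54956778],
       [-0.07848508,  0.59353503, -0.80097207,  0.14556092],
       [ 0.11935285, -0.79207727, -0.59863887,  1.07036993],
       [ 0.        ,  0.        ,  0.        ,  1.        ]])}
top {'fovy': 45.87768355627334, 'cx': 326.14761066316555, 'cy': 238.96639997385952, 'view': array([[ 0.11682816, -0.99312542,  0.00728564, -0.08045414],
       [-0.9721949 , -0.11585888, -0.20350381,  0.53742   ],
       [ 0.20294891,  0.01669191, -0.97904705,  1.21026977],
       [ 0.        ,  0.        ,  0.        ,  1.        ]])}
```

View pics/top0.png

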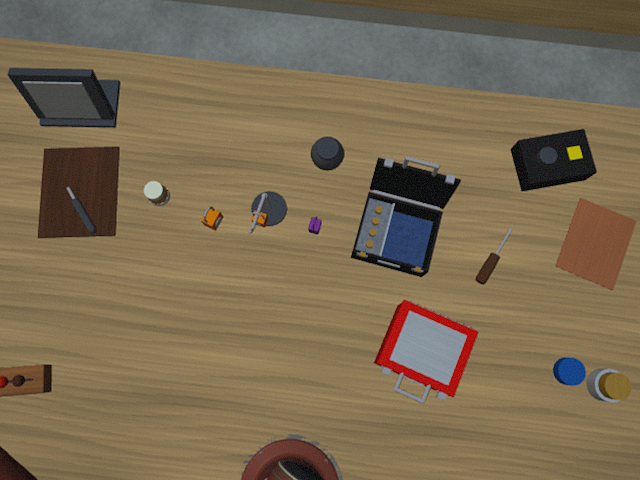

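View pics/side0.png

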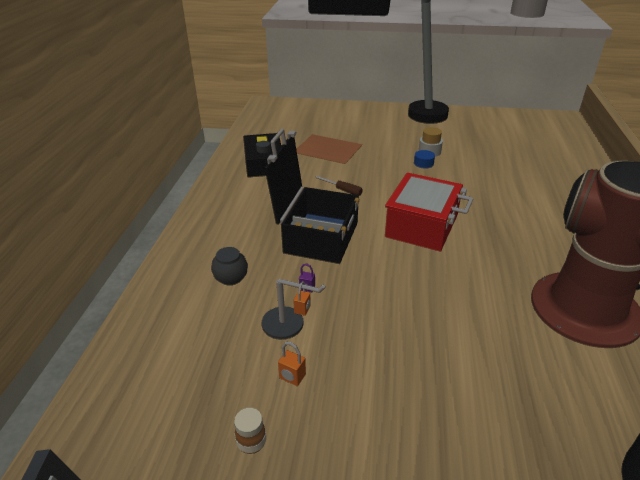

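The top view shows the black case at about (400,230), lid open toward +x. The hook stand base is at (268,208), with the small orange loupe hanging at (262,213). The larger orange look-alike is at (212,216), the purple one at (315,225) and the red case at (427,348). The side view agrees: hung loupe at (302,302), case at (322,222).

```bash
cat > h.py <<'E'
import numpy as np,cv2
from rig import arm,vision
def ray(n,p,m=None):
    m=m or vision.camera_model(n);V=m["view"];f=240/np.tan(np.radians(m["fovy"])/2)
    d=V[:3,:3].T@np.array([(p[0]-m["cx"])/f,(p[1]-m["cy"])/f,1]);return -V[:3,:3].T@V[:3,3],d/np.linalg.norm(d)
def onz(n,p,z,m=None):
    o,d=ray(n,p,m);return o+d*(z-o[2])/d[2]
def proj(n,P,m=None):
    m=m or vision.camera_model(n);V=m["view"];f=240/np.tan(np.radians(m["fovy"])/2)
    c=V[:3,:3]@np.asarray(P)+V[:3,3];return np.array([m["cx"]+f*c[0]/c[2],m["cy"]+f*c[1]/c[2]])
def tri(r1,r2):
    (a,u),(b,v)=r1,r2;A=np.stack([u,-v],1);t=np.linalg.lstsq(A,b-a,rcond=None)[0]
    p,q=a+u*t[0],b+v*t[1];return (p+q)/2,np.linalg.norm(p-q)
E
python3 - <<'E'
from h import *
t=cv2.imread("pics/top0.png");s=cv2.imread("pics/side0.png")
c=lambda im,x,y,w,h,k:cv2.resize(im[y:y+h,x:x+w],None,fx=k,fy=k,interpolation=cv2.INTER_CUBIC)
a=c(t,340,150,130,130,4.);b=c(t,235,180,70,65,4)
b=cv2.copyMakeBorder(b,0,520-b.shape[0],0,0,cv2.BORDER_CONSTANT)
cv2.imwrite("pics/c1.png",np.clip(np.hstack([a,b])*1.0+ (np.hstack([a,b])*0.8),0,255))
a=c(s,255,120,110,145,4.);b=c(s,255,270,80,70,4)
b=cv2.copyMakeBorder(b,0,a.shape[0]-b.shape[0],0,0,cv2.BORDER_CONSTANT)
cv2.imwrite("pics/c2.png",np.clip(np.hstack([a,b])*1.8,0,255))
hsv=cv2.cvtColor(t,cv2.COLOR_BGR2HSV)
m=cv2.inRange(hsv,(105,90,40),(125,255,255));m[:,:370]=0;m[:,450:]=0;m[290:]=0
p=cv2.findContours(m,0,2)[0];p=max(p,key=cv2.contourArea)
r=cv2.minAreaRect(p);print(r);
print([onz("top",q,.006).round(4) for q in cv2.boxPoints(r)])
for n,im in (("top",t),("side",s)):
    m=cv2.inRange(cv2.cvtColor(im,cv2.COLOR_BGR2HSV),(5,170,100),(18,255,255))
    for q in cv2.findContours(m,0,2)[0]:
        if cv2.contourArea(q)>20:print(n,cv2.minAreaRect(q))
E
```

```text
((407.22283935546875, 238.95338439941406), (42.347686767578125, 47.946533203125), 14.743562698364258)
[array([ 0.5267, -0.1457,  0.006 ]), array([ 0.64  , -0.1634,  0.006 ]), array([ 0.6255, -0.261 ,  0.006 ]), array([ 0.5128, -0.2417,  0.006 ])]
top ((260.9000244140625, 219.80001831054688), (6.640782833099365, 6.640782833099365), 18.434947967529297)
top ((209.80001831054688, 215.9000244140625), (12.969194412231445, 16.994115829467773), 26.56505012512207)
side ((289.1510314941406, 366.86761474609375), (24.5860652923584, 31.45679473876953), 15.068489074707031)
side ((300.0294494628906, 301.8823547363281), (13.581995010375977, 23.040882110595703), 14.03624439239502)[ WARN:0@0.510] global loadsave.cpp:1063 imwrite_ Unsupported depth image for selected encoder is fallbacked to CV_8U.
```

View pics/c1.png

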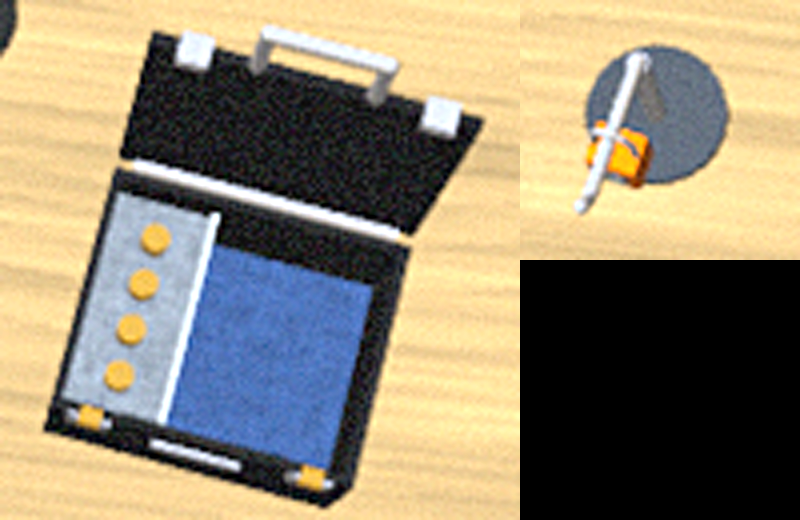

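View pics/c2.png

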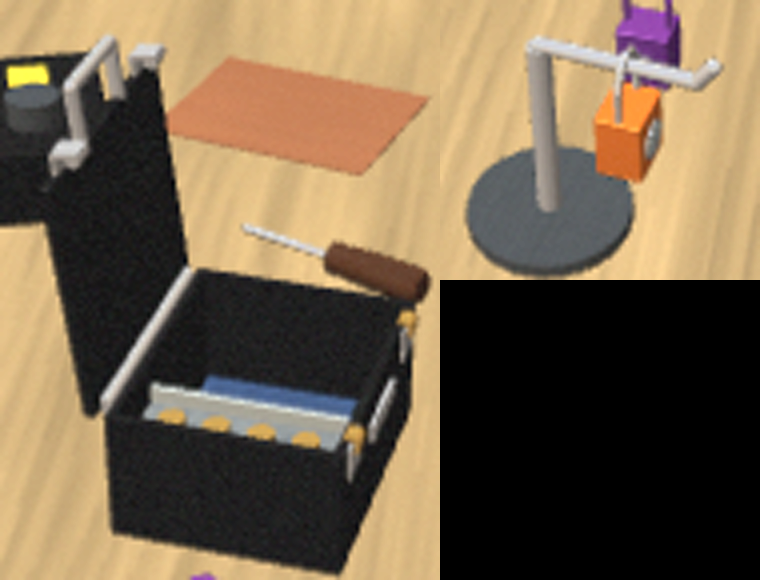

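Crops (×4): in the top crop the pull bar runs (265,32)–(395,65). The rim corners are (117,168), (410,243) and (45,430), and the hook arm runs (640,60)–(582,208). In the side crop the post top is (537,45), the hook tip (715,68), and the loupe hangs mid-arm.

```bash
python3 - <<'E'
from h import *
T=lambda x,y:(x/4+340,y/4+150); T2=lambda x,y:((x-520)/4+235,y/4+180)
S=lambda x,y:(x/4+255,y/4+120); S2=lambda x,y:((x-440)/4+255,y/4+270)
np.set_printoptions(precision=4,suppress=True)
pr=lambda l,v:print(l,v)
bl,br,fl=[onz("top",T(*q),.084) for q in((117,168),(410,243),(45,430))]
pr("rim",[bl,br,fl]); print(np.linalg.norm(bl-br),np.linalg.norm(bl-fl),np.arctan2(*(bl-br)[1::-1][::1]) if 0 else np.degrees(np.arctan2((bl-br)[1],(bl-br)[0]))-90,np.degrees(np.arctan2((bl-fl)[1],(bl-fl)[0])), (br+fl)/2)
dv=[onz("top",T(*q),.066) for q in((214,215),(165,420))];d=dv[0]-dv[1];print("div",dv,np.degrees(np.arctan2(d[1],d[0])))
fp=[onz("top",T(*q),.006) for q in((372,287),(332,468),(172,425))];print("floor",fp)
for n,a,b in(("pullL",T(265,32),S(72,90)),("pullR",T(395,65),S(108,42)),("post",T2(640,60),S2(537,45)),("tip",T2(582,208),S2(715,68))):
    pr(n,tri(ray("top",a),ray("side",b)))
pt=onz("top",T2(640,60),.119);tp=onz("top",T2(582,208),.128);print(pt,tp,np.linalg.norm(pt-tp)); 
u=(pt-tp)[:2];u/=np.linalg.norm(u);print("yaw stand",np.degrees(np.arctan2(u[1],u[0])),"hook",pt[:2]-u*.055,tp[:2]+u*.033)
pr("disk",onz("top",T2(657,115),.006))
print("loupe tri",tri(ray("top",(260.9,217.5)),ray("side",(300,301.9))))
E
```

```text
rim [array([ 0.6544, -0.0998,  0.084 ]), array([ 0.6308, -0.2648,  0.084 ]), array([ 0.503, -0.076,  0.084])]
0.16665684241714912 0.15326813861754757 -8.122632769769154 -8.92736209050234 [ 0.5669 -0.1704  0.084 ]
div [array([ 0.639 , -0.1576,  0.066 ]), array([ 0.5195, -0.1416,  0.066 ])] -7.61122913921015
floor [array([ 0.6239, -0.2593,  0.006 ]), array([ 0.5144, -0.2448,  0.006 ]), array([ 0.5285, -0.151 ,  0.006 ])]
pullL (array([ 0.6763, -0.1549,  0.2572]), np.float64(0.003075933229511666))
pullR (array([ 0.6687, -0.2187,  0.2557]), np.float64(0.0013320301532171036))
post (array([0.6119, 0.1251, 0.1113]), np.float64(0.0012226903562983543))
tip (array([0.5246, 0.1427, 0.123 ]), np.float64(0.0010727559580647487))
[0.6104 0.1241 0.119 ] [0.5242 0.1419 0.128 ] 0.08847975049375921
yaw stand -11.691017428168772 hook [0.5565 0.1352] [0.5565 0.1352]
disk [0.6095 0.1251 0.006 ]
loupe tri (array([0.5715, 0.1327, 0.0698]), np.float64(5.907415866029525e-05))
```

Call:
play_rows([
  {"dx": -15,"dy": -10},
  {"dx": -31,"dy": -20.5},
  {"dx": -31,"dy": -20.5},
  {"dx": -31,"dy": -20.5},
  {"dx": -31,"dy": -20.5},
  {"dx": -31,"dy": -20.5},
  {"dx": -31,"dy": -20.5},
  {"dx": -31,"dy": -20.5},
])

```text
invalid input
```

Call:
play_rows([
  {"dx": -31,"dy": -20.5},
  {"dx": -31,"dy": -20.5},
  {"dx": -31,"dy": -20.5},
  {"dx": -31,"dy": -20.5},
  {"dx": -31,"dy": -20.5},
  {"dx": -31,"dy": -20.5},
  {"dx": -31,"dy": -20.5},
  {"dx": -31,"dy": -20.5,"spin": -0.1},
])

```text
invalid input
```

```bash
cat >> h.py <<'E'
from scipy.spatial.transform import Rotation as Rn
def st(goal=None):
    s=arm.observe();R=Rn.from_quat(s["orientation"]).as_matrix();p=s["tool_pos"]
    print("t",round(s["time"],2),"tcp",p.round(4),"yaw_y",np.degrees(np.arctan2(R[1,1],R[0,1])).round(2),"F",s["force"].round(1),"w",round(s["width"],4),"g",round(s["gripper_force"],1),"q6",s["joint_pos"][5].round(2),"tz",R[:,2].round(3))
    if goal is not None: print("tool delta mm",(R.T@(np.array(goal)-p)*1000).round(1))
E
python3 - <<'E'
from h import *
st((.56,.134,.25))
m=vision.camera_model("wrist");im=vision.snapshot("wrist");cv2.imwrite("pics/w1.png",im)
import pickle;pickle.dump(m,open("w1.pkl","wb"))
V=m["view"];print(m["fovy"],(-V[:3,:3].T@V[:3,3]).round(3),V[:3,:3].round(2))
E
```

```text
t 0.1 tcp [0.1867 0.5959 0.2521] yaw_y 72.59 F [ 0.3 -0.2 -0.2] w 0.0854 g 0.0 q6 -0.12 tz [-0.001 -0.002 -1.   ]
tool delta mm [-494.3 -329.1    2.7]
58.95373476829436 [0.116 0.618 0.372] [[ 0.3   0.95 -0.  ]
 [ 0.91 -0.29  0.29]
 [ 0.27 -0.09 -0.96]]
```

View pics/w1.png

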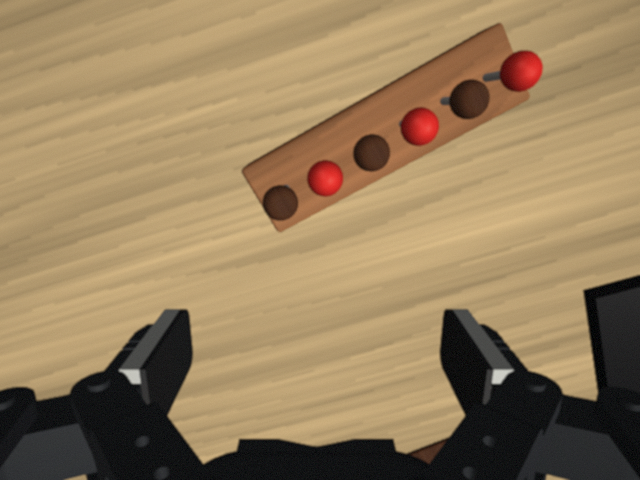

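The moves were refused, probably because every row needs all its keys. The wrist picture only shows the start area, with the fingertips at (185,330) and (450,330).

Call:
play_rows([
  {"dx": -15,"dy": -10,"dz": 0,"spin": 0,"fingers": -1},
  {"dx": -31,"dy": -20.5,"dz": 0,"spin": 0,"fingers": -1},
  {"dx": -31,"dy": -20.5,"dz": 0,"spin": 0,"fingers": -1},
  {"dx": -31,"dy": -20.5,"dz": 0,"spin": 0,"fingers": -1},
  {"dx": -31,"dy": -20.5,"dz": 0,"spin": 0,"fingers": -1},
  {"dx": -31,"dy": -20.5,"dz": 0,"spin": 0,"fingers": -1},
  {"dx": -31,"dy": -20.5,"dz": 0,"spin": 0,"fingers": -1},
  {"dx": -31,"dy": -20.5,"dz": 0,"spin": 0,"fingers": -1},
])

```text
time: 0.95
tool_pos: [0.3632, 0.3783, 0.2532]
orientation: [0.151, 0.988, -0.0, 0.0]
force: [0.1, 0.1, 0.4]
width: 0.0854
gripper_force: 0.0
```

Call:
play_rows([
  {"dx": -31,"dy": -20.5,"dz": 0,"spin": 0,"fingers": -1},
  {"dx": -31,"dy": -20.5,"dz": 0,"spin": 0,"fingers": -1},
  {"dx": -31,"dy": -20.5,"dz": 0,"spin": 0,"fingers": -1},
  {"dx": -31,"dy": -20.5,"dz": 0,"spin": 0,"fingers": -1},
  {"dx": -31,"dy": -20.5,"dz": 0,"spin": 0,"fingers": -1},
  {"dx": -31,"dy": -20.5,"dz": 0,"spin": 0,"fingers": -1},
  {"dx": -31,"dy": -20.5,"dz": 0,"spin": 0,"fingers": -1},
  {"dx": -15,"dy": -10,"dz": 0,"spin": -0.1,"fingers": -1},
])

```text
time: 1.75
tool_pos: [0.539, 0.1614, 0.2531]
orientation: [0.102, 0.995, -0.001, 0.0]
force: [0.4, -0.1, -0.8]
width: 0.0853
gripper_force: 0.0
```

```bash
python3 - <<'E'
from h import *
st((.56,.134,.25))
m=vision.camera_model("wrist");im=vision.snapshot("wrist");cv2.imwrite("pics/w2.png",im)
import pickle;pickle.dump(m,open("w2.pkl","wb"))
E
```

```text
t 1.75 tcp [0.539  0.1614 0.2531] yaw_y 78.3 F [ 0.4 -0.1 -0.8] w 0.0853 g 0.0 q6 -1.21 tz [-0.    -0.001 -1.   ]
tool delta mm [-26.2 -22.5   3.1]
```

View pics/w2.png

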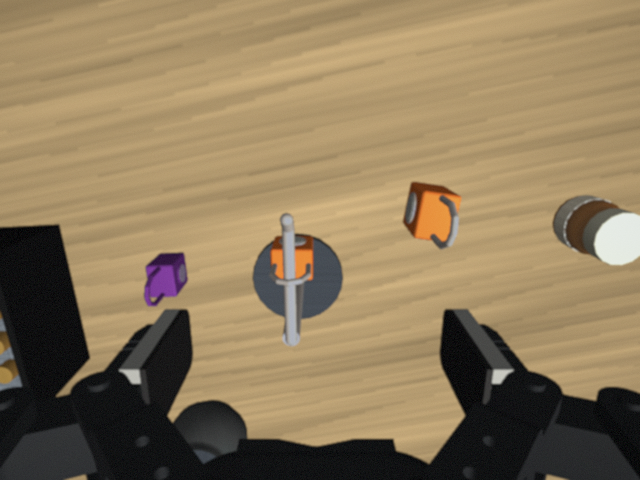

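The wrist view shows the hook arm running from its tip (287,217) to the post (292,340). The bail crosses it at (291,281), and the loupe's orange top spans (272–313, 236–278). The larger orange look-alike is at (433,210).

```bash
python3 - <<'E'
from h import *
import pickle;m=pickle.load(open("w2.pkl","rb"))
g=lambda p,z:onz("wrist",p,z,m).round(4)
print("tip",g((287,219),.128),"bail",g((291,281),.122),"post",g((292,336),.119),"disk",g((297,277),.006))
print("bail ends",g((274,270),.1),g((312,272),.1))
im=cv2.imread("pics/w2.png");k=cv2.inRange(cv2.cvtColor(im,cv2.COLOR_BGR2HSV),(5,170,100),(18,255,255));k[:,:250]=0;k[:,340:]=0
p=np.vstack(cv2.findContours(k,0,2)[0]);x,y,w,h=cv2.boundingRect(p);print(x,y,w,h,g((x,y+h),.091),g((x+w,y+h),.091),g((x,y),.055),g((x+w,y),.055))
print("lookalike",g((435,205),.03),"purple",g((168,272),.03))
E
```

```text
tip [0.5246 0.1468 0.128 ] bail [0.5664 0.1395 0.122 ] post [0.6066 0.131  0.119 ] disk [0.6097 0.1287 0.006 ]
bail ends [0.5648 0.1266 0.1   ] [0.5715 0.1519 0.1   ]
271 237 42 43 [0.575  0.1211 0.091 ] [0.5811 0.1505 0.091 ] [0.5536 0.1224 0.055 ] [0.5603 0.1546 0.055 ]
lookalike [0.5611 0.2572 0.03  ] purple [0.5731 0.0234 0.03  ]
```

Call:
play_rows([
  {"dx": -16,"dy": -9,"dz": 0,"spin": 0,"fingers": -1},
  {"dx": -15,"dy": -9,"dz": 15,"spin": 0,"fingers": -1},
  {"dx": 0,"dy": 0,"dz": 30,"spin": 0,"fingers": -1},
  {"dx": 0,"dy": 0,"dz": 30,"spin": 0,"fingers": -1},
  {"dx": 0,"dy": 0,"dz": 30,"spin": 0,"fingers": -1},
  {"dx": 0,"dy": 0,"dz": 30,"spin": 0,"fingers": -1},
  {"dx": 0,"dy": 0,"dz": 20,"spin": 0,"fingers": -1},
  {"dx": 0,"dy": 0,"dz": 13,"spin": 0,"fingers": -0.3},
])

```text
time: 2.6
tool_pos: [0.5634, 0.1405, 0.083]
orientation: [0.102, 0.995, -0.0, -0.001]
force: [-0.1, 0.0, -0.6]
width: 0.073
gripper_force: 0.0
```

```bash
python3 - <<'E'
from h import *
st((.566,.137,.085))
cv2.imwrite("pics/w3.png",np.hstack([vision.snapshot("wrist")[150:],]))
E
```

```text
t 2.6 tcp [0.5634 0.1405 0.083 ] yaw_y 78.29 F [-0.1  0.  -0.6] w 0.073 g 0.0 q6 -1.25 tz [-0.003 -0.    -1.   ]
tool delta mm [-3.3 -2.9 -2. ]
```

View pics/w3.png

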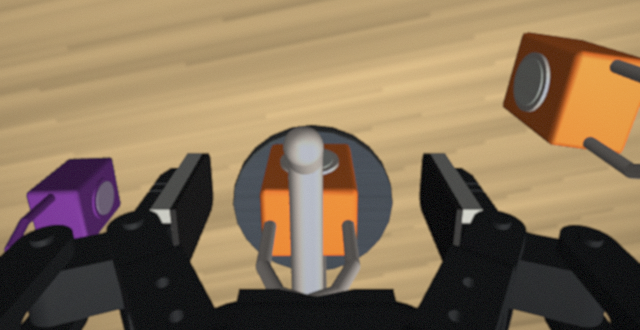

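The loupe is centred at x≈309 between the pads at 212 and 420, about 2 mm off. I'll nudge and close.

Call:
play_rows([
  {"dx": -3,"dy": -2.5,"dz": -2,"spin": 0,"fingers": 0},
  {"dx": 0,"dy": 0,"dz": 0,"spin": 0,"fingers": 0.3},
  {"dx": 0,"dy": 0,"dz": 0,"spin": 0,"fingers": 1},
  {"dx": 0,"dy": 0,"dz": 0,"spin": 0,"fingers": 1},
  {"dx": 0,"dy": 0,"dz": 0,"spin": 0,"fingers": 1},
  {"dx": 0,"dy": 0,"dz": 0,"spin": 0,"fingers": 1},
])

```text
time: 3.25
tool_pos: [0.5685, 0.1377, 0.0894]
orientation: [0.102, 0.995, 0.0, 0.002]
force: [-0.6, -0.5, 6.4]
width: 0.0291
gripper_force: 63.7
```

```bash
python3 - <<'E'
from h import *
st()
E
```

```text
t 3.25 tcp [0.5685 0.1377 0.0894] yaw_y 78.32 F [-0.6 -0.5  6.4] w 0.0291 g 63.7 q6 -1.26 tz [ 0.004  0.    -1.   ]
```

Call:
play_rows([
  {"dx": 0,"dy": 0,"dz": -5,"spin": 0,"fingers": 1},
  {"dx": 0,"dy": 0,"dz": -5,"spin": 0,"fingers": 1},
  {"dx": 0,"dy": 0,"dz": -5,"spin": 0,"fingers": 1},
  {"dx": 0,"dy": 0,"dz": 0,"spin": 0,"fingers": 1},
  {"dx": 0,"dy": 0,"dz": 0,"spin": 0,"fingers": 1},
])

```text
time: 3.75
tool_pos: [0.5669, 0.1377, 0.1023]
orientation: [0.102, 0.995, 0.0, -0.0]
force: [0.3, -0.7, -0.6]
width: 0.0287
gripper_force: 63.0
```

```bash
python3 - <<'E'
from h import *
st()
cv2.imwrite("pics/s4.png",cv2.resize(vision.snapshot("side")[230:350,220:380],None,fx=5,fy=5,interpolation=cv2.INTER_CUBIC))
E
```

```text
t 3.75 tcp [0.5669 0.1377 0.1023] yaw_y 78.32 F [ 0.3 -0.7 -0.6] w 0.0287 g 63.0 q6 -1.26 tz [-0.  0. -1.]
```

View pics/s4.png

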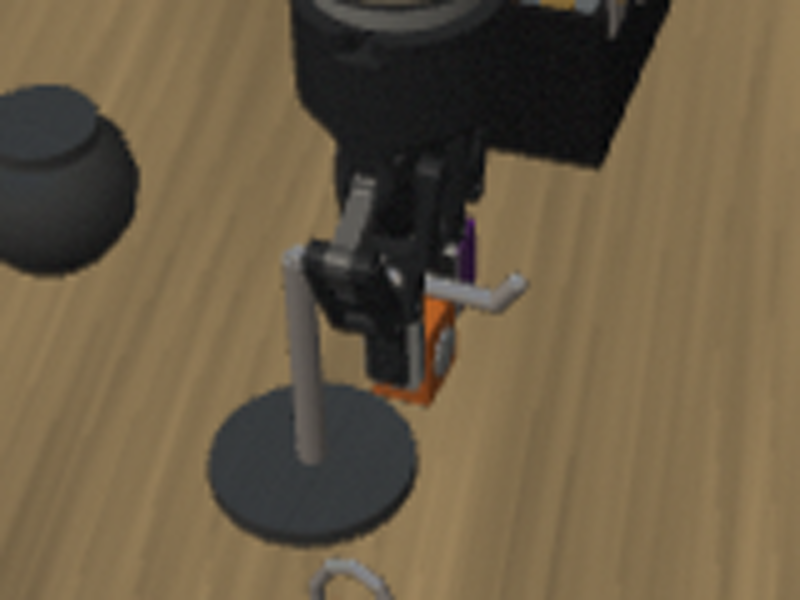

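The loupe is gripped and lifted about 13 mm, with the arm still between the fingers. I'll raise it slightly and slide it off along the arm.

Call:
play_rows([
  {"dx": 5,"dy": 0,"dz": -2.5,"spin": 0,"fingers": 1},
  {"dx": 10,"dy": 0,"dz": 0,"spin": 0,"fingers": 1},
  {"dx": 12,"dy": 0,"dz": 0,"spin": 0,"fingers": 1},
  {"dx": 12,"dy": 0,"dz": 0,"spin": 0,"fingers": 1},
  {"dx": 12,"dy": 0,"dz": 0,"spin": 0,"fingers": 1},
  {"dx": 12,"dy": 0,"dz": 0,"spin": 0,"fingers": 1},
  {"dx": 12,"dy": 0,"dz": 0,"spin": 0,"fingers": 1},
  {"dx": 10,"dy": 0,"dz": 0,"spin": 0,"fingers": 1},
])

```text
time: 4.6
tool_pos: [0.4826, 0.1551, 0.1048]
orientation: [0.102, 0.995, 0.0, -0.0]
force: [-0.4, -0.1, -1.1]
width: 0.0289
gripper_force: 63.0
```

```bash
python3 - <<'E'
from h import *
st((.567,-.200,.2))
m=vision.camera_model("wrist");im=vision.snapshot("wrist");cv2.imwrite("pics/w5.png",im)
E
```

```text
t 4.6 tcp [0.4826 0.1551 0.1048] yaw_y 78.33 F [-0.4 -0.1 -1.1] w 0.0289 g 63.0 q6 -1.2 tz [-0.  0. -1.]
tool delta mm [-154.5 -330.7  -95.3]
```

View pics/w5.png

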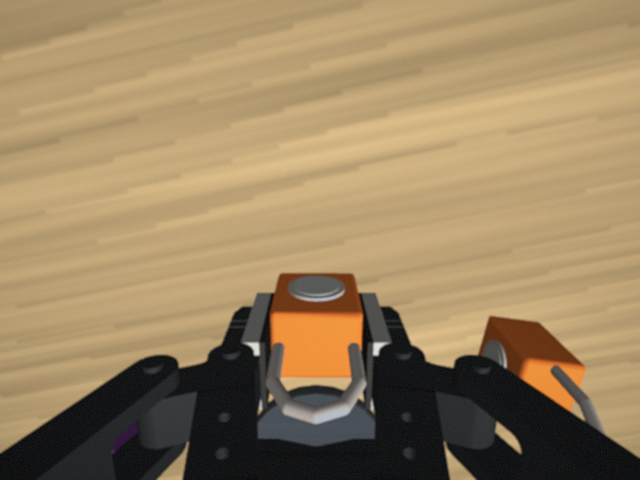

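The loupe is held square between the pads at (316,325), clear of the hook. Next I'll lift and carry it over the bay.

Call:
play_rows([
  {"dx": 0,"dy": 0,"dz": -20,"spin": 0,"fingers": 1},
  {"dx": 0,"dy": 0,"dz": -35,"spin": 0,"fingers": 1},
  {"dx": 0,"dy": 0,"dz": -35,"spin": 0,"fingers": 1},
  {"dx": -7,"dy": -15,"dz": -10,"spin": 0,"fingers": 1},
  {"dx": -13.5,"dy": -30,"dz": 0,"spin": 0,"fingers": 1},
  {"dx": -13.5,"dy": -30,"dz": 0,"spin": 0,"fingers": 1},
  {"dx": -13.5,"dy": -30,"dz": 0,"spin": 0,"fingers": 1},
  {"dx": -13.5,"dy": -30,"dz": 0,"spin": 0,"fingers": 1},
])

```text
time: 5.45
tool_pos: [0.5164, 0.0091, 0.205]
orientation: [0.102, 0.995, -0.0, 0.0]
force: [1.1, 0.4, 0.4]
width: 0.0281
gripper_force: 62.9
```

Call:
play_rows([
  {"dx": -13.5,"dy": -30,"dz": 0,"spin": 0,"fingers": 1},
  {"dx": -13.5,"dy": -30,"dz": 0,"spin": 0,"fingers": 1},
  {"dx": -13.5,"dy": -30,"dz": 0,"spin": 0,"fingers": 1},
  {"dx": -13.5,"dy": -30,"dz": 0,"spin": 0,"fingers": 1},
  {"dx": -13.5,"dy": -30,"dz": 0,"spin": 0,"fingers": 1},
  {"dx": -13.5,"dy": -30,"dz": 0,"spin": 0,"fingers": 1},
  {"dx": -7,"dy": -16,"dz": 0,"spin": 0,"fingers": 1},
  {"dx": 0,"dy": 0,"dz": 0,"spin": -0.06,"fingers": 1},
])

```text
time: 6.25
tool_pos: [0.5629, -0.2014, 0.2048]
orientation: [0.072, 0.997, -0.0, 0.0]
force: [0.8, 0.7, -0.5]
width: 0.029
gripper_force: 63.0
```

```bash
python3 - <<'E'
from h import *
st((.562,-.200,.0403))
m=vision.camera_model("wrist");im=vision.snapshot("wrist");cv2.imwrite("pics/w6.png",im)
import pickle;pickle.dump(m,open("w6.pkl","wb"))
k=cv2.inRange(cv2.cvtColor(im,cv2.COLOR_BGR2HSV),(105,90,40),(125,255,255))
p=max(cv2.findContours(k,0,2)[0],key=cv2.contourArea);a=cv2.approxPolyDP(p,6,True)[:,0]
for q in a: print(q,onz("wrist",q,.006,m).round(4))
E
```

```text
t 6.25 tcp [ 0.5629 -0.2014  0.2048] yaw_y 81.7 F [ 0.8  0.7 -0.5] w 0.029 g 63.0 q6 -1.89 tz [ 0. -0. -1.]
tool delta mm [  1.1   1.3 164.5]
[255 139] [ 0.5043 -0.2378  0.006 ]
[259 290] [ 0.623  -0.2569  0.006 ]
[272 292] [ 0.6263 -0.2467  0.006 ]
[282 271] [ 0.6094 -0.2356  0.006 ]
[352 272] [ 0.6184 -0.18    0.006 ]
[360 292] [ 0.6367 -0.1756  0.006 ]
[380 293] [ 0.64   -0.1596  0.006 ]
[389 139] [ 0.5185 -0.1405  0.006 ]
```

Call:
play_rows([
  {"dx": 0,"dy": 1,"dz": 20,"spin": 0,"fingers": 1},
  {"dx": 0,"dy": 0,"dz": 30,"spin": 0,"fingers": 1},
  {"dx": 0,"dy": 0,"dz": 30,"spin": 0,"fingers": 1},
  {"dx": 0,"dy": 0,"dz": 30,"spin": 0,"fingers": 1},
  {"dx": 0,"dy": 0,"dz": 25,"spin": 0,"fingers": 1},
  {"dx": 0,"dy": 0,"dz": 15,"spin": 0,"fingers": 1},
  {"dx": 0,"dy": 0,"dz": 7,"spin": 0,"fingers": 1},
  {"dx": 0,"dy": 0,"dz": 0,"spin": 0,"fingers": 1},
])

```text
time: 7.1
tool_pos: [0.5629, -0.1957, 0.0472]
orientation: [0.072, 0.997, 0.002, -0.001]
force: [0.2, 7.3, -0.7]
width: 0.0283
gripper_force: 64.1
```

Call:
play_rows([
  {"dx": 0,"dy": 0,"dz": 1,"spin": 0,"fingers": 1},
  {"dx": 0,"dy": 0,"dz": 1,"spin": 0,"fingers": 1},
  {"dx": 0,"dy": 0,"dz": 1,"spin": 0,"fingers": 1},
  {"dx": 0,"dy": 0,"dz": 1,"spin": 0,"fingers": 1},
])

```text
time: 7.5
tool_pos: [0.5646, -0.196, 0.0465]
orientation: [0.072, 0.997, 0.002, 0.001]
force: [-2.2, 14.5, 10.6]
width: 0.0288
gripper_force: 64.1
```

Call:
play_rows([
  {"dx": 0,"dy": 0,"dz": -8,"spin": 0,"fingers": 1},
  {"dx": 0,"dy": 0,"dz": -8,"spin": 0,"fingers": 1},
  {"dx": 0,"dy": 0,"dz": 0,"spin": 0,"fingers": 1},
  {"dx": 0,"dy": 0,"dz": 0,"spin": 0,"fingers": 1},
])

```text
time: 7.9
tool_pos: [0.5632, -0.1988, 0.0605]
orientation: [0.072, 0.997, -0.0, 0.001]
force: [-0.3, 0.3, -0.7]
width: 0.029
gripper_force: 63.7
```

```bash
python3 - <<'E'
from h import *
st()
a=vision.snapshot("side")[150:300,230:400]; cv2.imwrite("pics/s7.png",a)
a=cv2.resize(a,None,fx=3,fy=3,interpolation=cv2.INTER_CUBIC)
t=cv2.resize(vision.snapshot("top")[180:290,345:450],None,fx=2.7,fy=2.7,interpolation=cv2.INTER_CUBIC)
t=cv2.copyMakeBorder(t,0,a.shape[0]-t.shape[0],0,0,cv2.BORDER_CONSTANT)
cv2.imwrite("pics/s7.png",cv2.convertScaleAbs(np.hstack([a,t]),alpha=2))
E
```

```text
t 7.9 tcp [ 0.5632 -0.1988  0.0605] yaw_y 81.74 F [-0.3  0.3 -0.7] w 0.029 g 63.7 q6 -1.89 tz [ 0.001 -0.001 -1.   ]
```

View pics/s7.png

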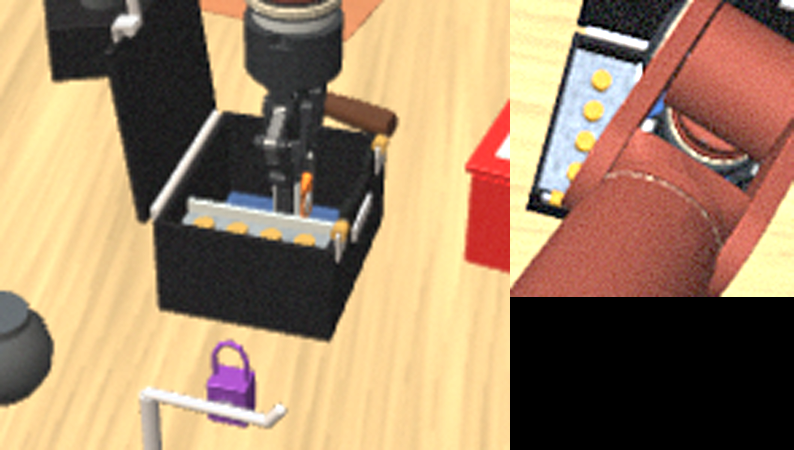

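Call:
play_rows([
  {"dx": 0,"dy": 11,"dz": 0,"spin": 0,"fingers": 1},
  {"dx": 0,"dy": 0,"dz": 6,"spin": 0,"fingers": 1},
  {"dx": 0,"dy": 0,"dz": 4,"spin": 0,"fingers": 1},
  {"dx": 0,"dy": 0,"dz": 3,"spin": 0,"fingers": 1},
  {"dx": 0,"dy": 0,"dz": 1,"spin": 0,"fingers": 1},
  {"dx": 0,"dy": 0,"dz": 0,"spin": 0,"fingers": 1},
])

```text
time: 8.6
tool_pos: [0.5642, -0.1876, 0.0454]
orientation: [0.072, 0.997, 0.0, -0.0]
force: [-0.6, 0.8, -0.7]
width: 0.0289
gripper_force: 63.7
```

Call:
play_rows([
  {"dx": 0,"dy": 0,"dz": 1,"spin": 0,"fingers": 1},
  {"dx": 0,"dy": 0,"dz": 1,"spin": 0,"fingers": 1},
  {"dx": 0,"dy": 0,"dz": 0,"spin": 0,"fingers": 1},
])

```text
time: 8.9
tool_pos: [0.5644, -0.1876, 0.0438]
orientation: [0.072, 0.997, -0.0, 0.0]
force: [0.4, -0.8, -0.5]
width: 0.0288
gripper_force: 63.7
```

Free now. I'll keep lowering in 1 mm steps.

Call:
play_rows([
  {"dx": 0,"dy": 0,"dz": 1,"spin": 0,"fingers": 1},
  {"dx": 0,"dy": 0,"dz": 1,"spin": 0,"fingers": 1},
  {"dx": 0,"dy": 0,"dz": 0,"spin": 0,"fingers": 1},
])

```text
time: 9.2
tool_pos: [0.5648, -0.1877, 0.0425]
orientation: [0.072, 0.997, -0.0, 0.0]
force: [-1.7, 0.6, 4.5]
width: 0.0285
gripper_force: 64.9
```

Call:
play_rows([
  {"dx": 0,"dy": 0,"dz": 1,"spin": 0,"fingers": 1},
  {"dx": 0,"dy": 0,"dz": 0,"spin": 0,"fingers": 1},
])

```text
time: 9.4
tool_pos: [0.5651, -0.188, 0.0423]
orientation: [0.072, 0.997, -0.0, 0.001]
force: [-3.1, 1.0, 6.4]
width: 0.0291
gripper_force: 65.5
```

Call:
play_rows([
  {"dx": 0,"dy": 0,"dz": -1.5,"spin": 0,"fingers": 1},
  {"dx": 0,"dy": 0,"dz": 0,"spin": 0,"fingers": 0.25},
  {"dx": 0,"dy": 0,"dz": 0,"spin": 0,"fingers": 0.1},
  {"dx": 0,"dy": 0,"dz": 0,"spin": 0,"fingers": 0.1},
  {"dx": 0,"dy": 0,"dz": 0,"spin": 0,"fingers": 0.1},
])

```text
time: 9.9
tool_pos: [0.5649, -0.1897, 0.0433]
orientation: [0.072, 0.997, -0.002, 0.001]
force: [-2.5, -7.1, 3.5]
width: 0.0384
gripper_force: 3.4
```

```bash
python3 - <<'E'
from h import *
st()
m=vision.camera_model("wrist");im=vision.snapshot("wrist");cv2.imwrite("pics/w8.png",im)
k=cv2.inRange(cv2.cvtColor(im,cv2.COLOR_BGR2HSV),(5,170,60),(18,255,255))
for p in cv2.findContours(k,0,2)[0]:
    if cv2.contourArea(p)>300: print(cv2.boundingRect(p))
r=im[330].mean(1);print(im[320,180:460:8].tolist())
E
```

```text
t 9.9 tcp [ 0.5649 -0.1897  0.0433] yaw_y 81.75 F [-2.5 -7.1  3.5] w 0.0384 g 3.4 q6 -1.87 tz [ 0.001 -0.004 -1.   ]
(277, 271, 93, 71)
[[180, 118, 87], [190, 124, 88], [185, 121, 87], [189, 124, 89], [172, 112, 81], [47, 46, 42], [47, 41, 41], [116, 120, 119], [113, 117, 117], [29, 28, 27], [39, 39, 38], [177, 116, 83], [87, 110, 202], [90, 210, 255], [90, 210, 255], [91, 212, 255], [90, 211, 255], [91, 210, 255], [89, 211, 255], [92, 213, 255], [91, 213, 255], [93, 215, 255], [92, 214, 255], [87, 206, 255], [30, 27, 29], [27, 28, 27], [111, 116, 115], [113, 116, 117], [46, 44, 42], [47, 48, 46], [68, 69, 69], [94, 102, 102], [98, 104, 105], [97, 104, 103], [98, 104, 105]]
```

Call:
play_rows([
  {"dx": 0,"dy": -1.5,"dz": 0,"spin": 0,"fingers": 0.1},
  {"dx": 0,"dy": 0,"dz": 0,"spin": 0,"fingers": 0.1},
])

```text
time: 10.15
tool_pos: [0.5648, -0.1899, 0.0431]
orientation: [0.072, 0.997, -0.001, 0.001]
force: [0.0, -3.2, 4.4]
width: 0.0386
gripper_force: 3.0
```

```bash
python3 - <<'E'
from h import *
st()
im=vision.snapshot("wrist");cv2.imwrite("pics/w9.png",im)
k=cv2.inRange(cv2.cvtColor(im,cv2.COLOR_BGR2HSV),(5,170,60),(18,255,255))
for p in cv2.findContours(k,0,2)[0]:
    if cv2.contourArea(p)>300: print(cv2.boundingRect(p))
for y in (290,320,340): print([(x,*im[y,x]) for x in list(range(244,284,4))+list(range(360,396,4))])
E
```

```text
t 10.15 tcp [ 0.5648 -0.1899  0.0431] yaw_y 81.73 F [ 0.  -3.2  4.4] w 0.0386 g 3.0 q6 -1.88 tz [ 0.002 -0.001 -1.   ]
(277, 271, 94, 74)
[(244, np.uint8(174), np.uint8(114), np.uint8(82)), (248, np.uint8(188), np.uint8(122), np.uint8(88)), (252, np.uint8(182), np.uint8(119), np.uint8(87)), (256, np.uint8(170), np.uint8(111), np.uint8(79)), (260, np.uint8(194), np.uint8(126), np.uint8(93)), (264, np.uint8(185), np.uint8(121), np.uint8(88)), (268, np.uint8(200), np.uint8(131), np.uint8(95)), (272, np.uint8(163), np.uint8(107), np.uint8(78)), (276, np.uint8(201), np.uint8(130), np.uint8(93)), (280, np.uint8(115), np.uint8(93), np.uint8(132)), (360, np.uint8(35), np.uint8(87), np.uint8(170)), (364, np.uint8(177), np.uint8(122), np.uint8(117)), (368, np.uint8(178), np.uint8(116), np.uint8(85)), (372, np.uint8(185), np.uint8(122), np.uint8(88)), (376, np.uint8(180), np.uint8(118), np.uint8(82)), (380, np.uint8(168), np.uint8(110), np.uint8(80)), (384, np.uint8(156), np.uint8(101), np.uint8(74)), (388, np.uint8(192), np.uint8(125), np.uint8(89)), (392, np.uint8(183), np.uint8(119), np.uint
[... 1220 characters left out ...]
np.uint8(135), np.uint8(91), np.uint8(68)), (268, np.uint8(203), np.uint8(134), np.uint8(97)), (272, np.uint8(204), np.uint8(134), np.uint8(99)), (276, np.uint8(151), np.uint8(115), np.uint8(144)), (280, np.uint8(102), np.uint8(127), np.uint8(177)), (360, np.uint8(114), np.uint8(115), np.uint8(119)), (364, np.uint8(122), np.uint8(164), np.uint8(241)), (368, np.uint8(42), np.uint8(91), np.uint8(176)), (372, np.uint8(23), np.uint8(22), np.uint8(20)), (376, np.uint8(27), np.uint8(26), np.uint8(27)), (380, np.uint8(22), np.uint8(24), np.uint8(24)), (384, np.uint8(30), np.uint8(29), np.uint8(30)), (388, np.uint8(34), np.uint8(34), np.uint8(33)), (392, np.uint8(112), np.uint8(118), np.uint8(117))]
```

Call:
play_rows([
  {"dx": 0,"dy": 1,"dz": -0.5,"spin": 0,"fingers": 0.1},
  {"dx": 0,"dy": 1,"dz": -0.5,"spin": 0,"fingers": 0.1},
  {"dx": 0,"dy": 0.5,"dz": -1,"spin": 0,"fingers": 0.1},
  {"dx": 0,"dy": 0,"dz": 0,"spin": 0,"fingers": 0.1},
])

```text
time: 10.6
tool_pos: [0.5648, -0.1872, 0.0445]
orientation: [0.072, 0.997, -0.001, 0.0]
force: [-0.0, -6.1, 3.4]
width: 0.0385
gripper_force: 2.8
```

```bash
cat > chk.py <<'E'
from h import *
st()
im=vision.snapshot("wrist")
k=cv2.inRange(cv2.cvtColor(im,cv2.COLOR_BGR2HSV),(5,170,60),(18,255,255))
for p in cv2.findContours(k,0,2)[0]:
    if cv2.contourArea(p)>300: print(cv2.boundingRect(p))
d=im[320].max(1)<70
print("dark row320:",[x for x in range(200,440) if d[x]!=d[x-1]])
E
python3 chk.py
```

```text
t 10.6 tcp [ 0.5648 -0.1872  0.0445] yaw_y 81.77 F [-0.  -6.1  3.4] w 0.0385 g 2.8 q6 -1.87 tz [ 0.001 -0.002 -1.   ]
(270, 271, 90, 69)
dark row320: [218, 232, 249, 263, 370, 383, 401, 416]
```

Call:
play_rows([
  {"dx": 0,"dy": 0,"dz": -3,"spin": 0,"fingers": 0.1},
  {"dx": 0,"dy": -1,"dz": -4,"spin": 0,"fingers": 0.1},
  {"dx": 0,"dy": 0,"dz": -8,"spin": 0,"fingers": 0.1},
  {"dx": 0,"dy": 0,"dz": 0,"spin": 0,"fingers": 0.1},
])

```text
time: 11.05
tool_pos: [0.5651, -0.1875, 0.0605]
orientation: [0.072, 0.997, -0.0, 0.001]
force: [1.1, -0.2, 0.5]
width: 0.0381
gripper_force: 0.0
```

```bash
python3 chk.py
```

```text
t 11.05 tcp [ 0.5651 -0.1875  0.0605] yaw_y 81.78 F [ 1.1 -0.2  0.5] w 0.0381 g 0.0 q6 -1.87 tz [ 0.002 -0.    -1.   ]
(275, 257, 81, 59)
dark row320: [218, 232, 249, 263, 369, 383, 401, 416]
```

Call:
play_rows([
  {"dx": 0,"dy": 0,"dz": -20,"spin": 0,"fingers": 0.1},
  {"dx": 0,"dy": 0,"dz": -35,"spin": 0,"fingers": 0.1},
  {"dx": 0,"dy": 0,"dz": -40,"spin": 0,"fingers": 0.1},
  {"dx": 0,"dy": 0,"dz": -40,"spin": 0,"fingers": -0.3},
  {"dx": 0,"dy": 0,"dz": -40,"spin": 0,"fingers": -0.3},
  {"dx": 0,"dy": 0,"dz": -40,"spin": 0,"fingers": -0.3},
  {"dx": 0,"dy": 0,"dz": -30,"spin": 0.15,"fingers": -0.3},
  {"dx": 0,"dy": 0,"dz": 0,"spin": 0.15,"fingers": -0.3},
])

```text
time: 11.9
tool_pos: [0.5664, -0.1883, 0.3112]
orientation: [0.223, 0.975, -0.001, 0.005]
force: [-0.2, -0.1, 0.5]
width: 0.0556
gripper_force: 0.0
```

Call:
play_rows([
  {"dx": 0,"dy": 0,"dz": 0,"spin": 0.15,"fingers": -0.3},
  {"dx": 0,"dy": 0,"dz": 0,"spin": 0.15,"fingers": -0.3},
  {"dx": 0,"dy": 0,"dz": 0,"spin": 0.15,"fingers": -0.3},
  {"dx": 0,"dy": 0,"dz": 0,"spin": 0.15,"fingers": -0.3},
  {"dx": 0,"dy": 0,"dz": 0,"spin": 0.15,"fingers": -0.3},
  {"dx": 0,"dy": 0,"dz": 0,"spin": 0.15,"fingers": -0.3},
  {"dx": 0,"dy": 0,"dz": 0,"spin": 0.15,"fingers": -0.3},
  {"dx": 0,"dy": 0,"dz": 0,"spin": 0.15,"fingers": -0.3},
])

```text
time: 12.7
tool_pos: [0.5643, -0.1873, 0.3039]
orientation: [0.734, 0.679, -0.0, -0.0]
force: [-0.3, -0.6, -0.2]
width: 0.0554
gripper_force: 0.0
```

```bash
python3 - <<'E'
from h import *
st((.6725,-.187,.30))
im=vision.snapshot("top");cv2.imwrite("pics/t10.png",im)
im=vision.snapshot("wrist");m=vision.camera_model("wrist");cv2.imwrite("pics/w10.png",im)
k=cv2.inRange(cv2.cvtColor(im,cv2.COLOR_BGR2HSV),(5,150,60),(18,255,255))
for p in cv2.findContours(k,0,2)[0]:
    if cv2.contourArea(p)>60:
        x,y,w,h=cv2.boundingRect(p);print((x,y,w,h),onz("wrist",(x+w/2,y+h/2),.03,m).round(4))
print("proj pull",proj("wrist",(.6763,-.1549,.257),m),proj("wrist",(.6687,-.2187,.256),m))
E
```

```text
t 12.7 tcp [ 0.5643 -0.1873  0.3039] yaw_y -4.53 F [-0.3 -0.6 -0.2] w 0.0554 g 0.0 q6 -0.37 tz [-0.001  0.001 -1.   ]
tool delta mm [  8.8 107.9   3.8]
(303, 172, 27, 37) [ 0.5637 -0.1874  0.03  ]
proj pull [591.81767773 195.19373636] [556.88592346 336.9068365 ]
```

```bash
python3 - <<'E'
from h import *
im=cv2.imread("pics/w10.png");m=vision.camera_model("wrist")
h=cv2.cvtColor(im,cv2.COLOR_BGR2HSV)
k=cv2.inRange(h,(0,0,90),(180,45,255));k[:,:500]=0;k[400:]=0
for p in cv2.findContours(k,0,2)[0]:
    if cv2.contourArea(p)>60: 
        r=cv2.minAreaRect(p);print(r,cv2.boundingRect(p))
for y in range(170,380,25):
    xs=np.where(k[y])[0]; print(y,(xs.min(),xs.max(),len(xs)) if len(xs) else None)
E
```

```text
((511.0, 357.0), (40.0, 22.0), 90.0) (500, 337, 23, 41)
((551.8257446289062, 250.65353393554688), (77.8141098022461, 160.33058166503906), 14.931418418884277) (506, 168, 103, 168)
((559.189208984375, 104.3648681640625), (46.5249137878418, 44.716522216796875), 9.462322235107422) (533, 82, 53, 45)
170 (np.int64(538), np.int64(552), 15)
195 (np.int64(573), np.int64(606), 34)
220 (np.int64(575), np.int64(600), 26)
245 (np.int64(569), np.int64(593), 25)
270 (np.int64(562), np.int64(586), 25)
295 (np.int64(507), np.int64(579), 49)
320 (np.int64(537), np.int64(572), 36)
345 (np.int64(500), np.int64(516), 17)
370 (np.int64(500), np.int64(514), 15)
```

```bash
python3 - <<'E'
from h import *
m=vision.camera_model("wrist")
a,b=onz("wrist",(587.5,220),.256,m),onz("wrist",(574,270),.256,m);d=a-b
print(a,b,"bar yaw",np.degrees(np.arctan2(d[1],d[0]))-90,onz("wrist",(580,249),.256,m))
st((.672,-.185,.305))
E
```

```text
[ 0.67634742 -0.16541342  0.256     ] [ 0.67306404 -0.18708452  0.256     ] bar yaw -8.615339165633145 [ 0.67460871 -0.17780394  0.256     ]
t 12.8 tcp [ 0.5643 -0.1874  0.304 ] yaw_y -4.16 F [-0.4  0.9 -0.7] w 0.0554 g 0.0 q6 -0.37 tz [-0.  0. -1.]
tool delta mm [ 10.2 107.3  -1.1]
```

Call:
play_rows([
  {"dx": 2,"dy": 18,"dz": 0,"spin": 0,"fingers": -0.3},
  {"dx": 3,"dy": 30,"dz": 0,"spin": 0,"fingers": -0.3},
  {"dx": 3,"dy": 30,"dz": 0,"spin": 0,"fingers": -0.3},
  {"dx": 3.3,"dy": 30,"dz": 0,"spin": 0,"fingers": -0.3},
  {"dx": 0,"dy": 0,"dz": 0,"spin": 0.072,"fingers": -0.3},
  {"dx": 0,"dy": 0,"dz": 15,"spin": 0,"fingers": -0.3},
  {"dx": 0,"dy": 0,"dz": 20,"spin": 0,"fingers": -0.3},
  {"dx": 0,"dy": 0,"dz": 8,"spin": 0,"fingers": 0},
])

```text
time: 13.6
tool_pos: [0.6714, -0.1837, 0.2575]
orientation: [0.756, 0.655, -0.001, -0.002]
force: [-0.6, -0.5, -1.3]
width: 0.0437
gripper_force: 0.0
```

```bash
python3 - <<'E'
from h import *
st((.673,-.184,.259))
im=vision.snapshot("wrist");m=vision.camera_model("wrist");cv2.imwrite("pics/w11.png",im)
for P in ((.673,-.184,.256),(.6763,-.1549,.257),(.6687,-.2187,.256)): print(proj("wrist",P,m).round(0))
k=cv2.inRange(cv2.cvtColor(im,cv2.COLOR_BGR2HSV),(0,0,90),(180,45,255))
for y in range(200,480,20):
    xs=np.where(k[y])[0]; 
    if len(xs): c=np.split(xs,np.where(np.diff(xs)>3)[0]+1);print(y,[(int(q[0]),int(q[-1])) for q in c if len(q)>6])
E
```

```text
t 13.6 tcp [ 0.6714 -0.1837  0.2575] yaw_y -8.14 F [-0.6 -0.5 -1.3] w 0.0437 g 0.0 q6 -0.23 tz [-0.005  0.002 -1.   ]
tool delta mm [-0.1  1.6 -1.5]
[324. 347.]
[322. 263.]
[326. 436.]
200 [(276, 285)]
220 [(206, 213), (276, 285), (306, 318)]
240 [(276, 286), (302, 328)]
260 [(277, 286), (308, 337)]
280 [(277, 286), (308, 336)]
300 [(233, 248), (277, 286), (308, 336), (384, 398)]
320 [(224, 240), (308, 335), (391, 408)]
340 [(215, 233), (308, 334), (398, 416)]
360 [(307, 334)]
380 [(301, 333)]
400 [(0, 7), (304, 333)]
420 [(0, 8), (242, 253), (305, 332)]
440 [(284, 318)]
```

Call:
play_rows([
  {"dx": 0,"dy": 1.5,"dz": 0,"spin": 0,"fingers": 0.4},
  {"dx": 0,"dy": 0,"dz": 0,"spin": 0,"fingers": 0.7},
  {"dx": 0,"dy": 0,"dz": 0,"spin": 0,"fingers": 1},
  {"dx": 0,"dy": 0,"dz": 0,"spin": 0,"fingers": 1},
  {"dx": 0,"dy": 0,"dz": 0,"spin": 0,"fingers": 1},
])

```text
time: 14.15
tool_pos: [0.6749, -0.1846, 0.2627]
orientation: [0.756, 0.654, 0.0, 0.001]
force: [0.1, -0.2, 3.1]
width: 0.0071
gripper_force: 58.8
```

```bash
cat > arc.py <<'E'
from h import *
# hinge from case estimate; print tool steps along the arc from the present bar position
import sys
s=arm.observe();R=Rn.from_quat(s["orientation"]).as_matrix();st()
g=s["tool_pos"]+R[:,2]*.003
yaw=np.radians(-8.3);u=np.array([np.cos(yaw),np.sin(yaw),0])
H=np.array([.6413,-.1817,.084]);r=np.dot(g-H,u),g[2]-H[2];print("radial",np.hypot(*r),"phi",np.arctan2(r[1],-r[0]))
rad=.17607;phi=np.arctan2(r[1],-r[0]);n=int(sys.argv[1]);end=float(sys.argv[2])
ph=np.linspace(phi,end,n+1);pts=np.array([np.array([0,0,0])+u*(-rad*np.cos(p))+np.array([0,0,rad*np.sin(p)]) for p in ph])
print(((R.T@np.diff(pts,axis=0).T).T*1000).round(1).tolist())
E
python3 arc.py 32 .15
```

```text
t 14.15 tcp [ 0.6749 -0.1846  0.2627] yaw_y -8.3 F [ 0.1 -0.2  3.1] w 0.0071 g 58.8 q6 -0.23 tz [ 0.002 -0.001 -1.   ]
radial 0.17890217699431513 phi 1.7599502212729645
[[-0.0, -8.7, -1.5], [-0.0, -8.8, -1.0], [-0.0, -8.8, -0.6], [-0.0, -8.9, -0.1], [-0.0, -8.9, 0.3], [-0.0, -8.8, 0.8], [0.0, -8.8, 1.2], [0.0, -8.7, 1.6], [0.0, -8.6, 2.1], [0.0, -8.5, 2.5], [0.0, -8.4, 2.9], [0.0, -8.2, 3.3], [0.0, -8.0, 3.8], [0.0, -7.8, 4.2], [0.0, -7.6, 4.5], [0.0, -7.4, 4.9], [0.0, -7.1, 5.3], [0.0, -6.8, 5.6], [0.0, -6.5, 6.0], [0.0, -6.2, 6.3], [0.0, -5.9, 6.6], [0.0, -5.6, 6.9], [0.0, -5.2, 7.2], [0.0, -4.9, 7.4], [0.0, -4.5, 7.6], [0.0, -4.1, 7.9], [0.0, -3.7, 8.1], [0.0, -3.3, 8.2], [0.0, -2.9, 8.4], [0.0, -2.4, 8.5], [0.0, -2.0, 8.6], [0.0, -1.6, 8.7]]
```

Call:
play_rows([
  {"dx": 0,"dy": -8.7,"dz": -1.5,"spin": 0,"fingers": 1},
  {"dx": 0,"dy": -8.8,"dz": -1,"spin": 0,"fingers": 1},
  {"dx": 0,"dy": -8.8,"dz": -0.6,"spin": 0,"fingers": 1},
  {"dx": 0,"dy": -8.9,"dz": -0.1,"spin": 0,"fingers": 1},
  {"dx": 0,"dy": -8.9,"dz": 0.3,"spin": 0,"fingers": 1},
  {"dx": 0,"dy": -8.8,"dz": 0.8,"spin": 0,"fingers": 1},
])

```text
time: 14.75
tool_pos: [0.6213, -0.1763, 0.264]
orientation: [0.756, 0.654, 0.0, -0.0]
force: [0.4, 2.5, 2.6]
width: 0.0067
gripper_force: 58.9
```

```bash
python3 arc.py 25 .15; python3 - <<'E'
from h import *
t=cv2.imread("pics/top0.png").astype(int);n=vision.snapshot("side");cv2.imwrite("pics/s12.png",n)
E
```

```text
t 14.75 tcp [ 0.6213 -0.1763  0.264 ] yaw_y -8.3 F [0.4 2.5 2.6] w 0.0067 g 58.9 q6 -0.25 tz [ 0.  0. -1.]
radial 0.17815048591446936 phi 1.4552590718092395
[[-0.0, -9.1, 1.3], [-0.0, -9.0, 1.8], [-0.0, -8.9, 2.2], [-0.0, -8.8, 2.7], [-0.0, -8.6, 3.2], [-0.0, -8.5, 3.6], [-0.0, -8.3, 4.0], [-0.0, -8.0, 4.5], [-0.0, -7.8, 4.9], [-0.0, -7.5, 5.3], [-0.0, -7.2, 5.7], [-0.0, -6.9, 6.0], [-0.0, -6.6, 6.4], [-0.0, -6.3, 6.7], [-0.0, -5.9, 7.0], [-0.0, -5.5, 7.3], [-0.0, -5.1, 7.6], [-0.0, -4.7, 7.9], [-0.0, -4.3, 8.1], [-0.0, -3.9, 8.3], [-0.0, -3.5, 8.5], [-0.0, -3.0, 8.7], [-0.0, -2.5, 8.8], [-0.0, -2.1, 9.0], [-0.0, -1.6, 9.0]]
```

Call:
play_rows([
  {"dx": 0,"dy": -9.1,"dz": 1.3,"spin": 0,"fingers": 1},
  {"dx": 0,"dy": -9,"dz": 1.8,"spin": 0,"fingers": 1},
  {"dx": 0,"dy": -8.9,"dz": 2.2,"spin": 0,"fingers": 1},
  {"dx": 0,"dy": -8.8,"dz": 2.7,"spin": 0,"fingers": 1},
  {"dx": 0,"dy": -8.6,"dz": 3.2,"spin": 0,"fingers": 1},
  {"dx": 0,"dy": -8.5,"dz": 3.6,"spin": 0,"fingers": 1},
  {"dx": 0,"dy": -8.3,"dz": 4,"spin": 0,"fingers": 1},
  {"dx": 0,"dy": -8,"dz": 4.5,"spin": 0,"fingers": 1},
])

```text
time: 15.6
tool_pos: [0.5525, -0.166, 0.238]
orientation: [0.756, 0.654, -0.0, -0.001]
force: [4.8, 4.3, -2.9]
width: 0.0068
gripper_force: 58.7
```

```bash
python3 arc.py 16 .15; python3 - <<'E'
from h import *
n=vision.snapshot("wrist");m=vision.camera_model("wrist");cv2.imwrite("pics/w12.png",n)
s=arm.observe();print(proj("wrist",s["tool_pos"]-[0,0,.003],m))
k=cv2.inRange(cv2.cvtColor(n,cv2.COLOR_BGR2HSV),(0,0,90),(180,45,255))
for y in range(220,460,30):
    xs=np.where(k[y])[0]
    if len(xs): c=np.split(xs,np.where(np.diff(xs)>3)[0]+1);print(y,[(int(q[0]),int(q[-1])) for q in c if len(q)>6])
E
```

```text
t 15.6 tcp [ 0.5525 -0.166   0.238 ] yaw_y -8.29 F [ 4.8  4.3 -2.9] w 0.0068 g 58.7 q6 -0.28 tz [-0.002  0.002 -1.   ]
radial 0.17591787047024515 phi 1.0325605347831133
[[-0.0, -8.2, 5.2], [-0.0, -7.9, 5.7], [-0.0, -7.6, 6.1], [-0.0, -7.2, 6.5], [-0.0, -6.8, 6.9], [-0.0, -6.5, 7.3], [-0.0, -6.0, 7.6], [-0.0, -5.6, 7.9], [-0.0, -5.2, 8.2], [-0.0, -4.7, 8.5], [-0.0, -4.2, 8.7], [-0.0, -3.7, 9.0], [-0.0, -3.2, 9.2], [-0.0, -2.7, 9.3], [-0.0, -2.2, 9.5], [-0.0, -1.7, 9.6]]
[318.19146177 343.06893714]
220 [(352, 375), (395, 470)]
250 [(303, 345), (393, 467)]
280 [(303, 330), (391, 463)]
310 [(0, 82), (141, 147), (285, 347), (389, 460)]
340 [(0, 111), (140, 146), (281, 298), (305, 327), (333, 351), (387, 446)]
370 [(0, 110), (139, 145), (305, 326)]
400 [(0, 110), (304, 327)]
430 [(0, 56), (309, 335)]
```

Call:
play_rows([
  {"dx": 0.3,"dy": -8,"dz": 5.2,"spin": 0,"fingers": 1},
  {"dx": 0.3,"dy": -7.8,"dz": 5.7,"spin": 0,"fingers": 1},
  {"dx": 0.3,"dy": -7.5,"dz": 6.1,"spin": 0,"fingers": 1},
  {"dx": 0.3,"dy": -7.2,"dz": 6.5,"spin": 0,"fingers": 1},
  {"dx": 0.3,"dy": -6.8,"dz": 6.9,"spin": 0,"fingers": 1},
  {"dx": 0.3,"dy": -6.5,"dz": 7.3,"spin": 0,"fingers": 1},
  {"dx": 0.2,"dy": -6,"dz": 7.6,"spin": 0,"fingers": 1},
  {"dx": 0,"dy": -5.6,"dz": 7.9,"spin": 0,"fingers": 1},
])

```text
time: 16.45
tool_pos: [0.4998, -0.1575, 0.1857]
orientation: [0.757, 0.654, 0.001, 0.002]
force: [11.0, -0.3, -5.4]
width: 0.0064
gripper_force: 58.4
```

```bash
python3 arc.py 8 .15
```

```text
t 16.45 tcp [ 0.4998 -0.1575  0.1857] yaw_y -8.34 F [11.  -0.3 -5.4] w 0.0064 g 58.4 q6 -0.3 tz [ 0.004 -0.002 -1.   ]
radial 0.1741484470616503 phi 0.6025318916846407
[[0.0, -5.4, 8.3], [0.0, -5.0, 8.6], [0.0, -4.5, 8.9], [0.0, -4.0, 9.1], [0.0, -3.4, 9.3], [0.0, -2.9, 9.5], [0.0, -2.4, 9.7], [0.0, -1.8, 9.8]]
```

Call:
play_rows([
  {"dx": 0,"dy": -3.5,"dz": 8,"spin": 0,"fingers": 1},
  {"dx": 0,"dy": -3.7,"dz": 9,"spin": 0,"fingers": 1},
  {"dx": 0,"dy": -3.5,"dz": 9,"spin": 0,"fingers": 1},
  {"dx": 0,"dy": -3.2,"dz": 9,"spin": 0,"fingers": 1},
  {"dx": 0,"dy": -2.8,"dz": 9,"spin": 0,"fingers": 1},
  {"dx": 0,"dy": -2.2,"dz": 9,"spin": 0,"fingers": 1},
  {"dx": 0,"dy": -1.5,"dz": 8,"spin": 0,"fingers": 1},
  {"dx": 0,"dy": 0,"dz": 0,"spin": 0,"fingers": 1},
])

```text
time: 17.25
tool_pos: [0.4767, -0.1538, 0.1235]
orientation: [0.756, 0.654, -0.002, -0.002]
force: [-7.3, -1.1, 2.8]
width: 0.0066
gripper_force: 61.3
```

```bash
sed -i 's/H=np.array(.*)$/&/; s/\[.6413,-.1817,.084\]/[.6457,-.1823,.0868]/' arc.py; python3 arc.py 8 .08
```

```text
t 17.25 tcp [ 0.4767 -0.1538  0.1235] yaw_y -8.31 F [-7.3 -1.1  2.8] w 0.0066 g 61.3 q6 -0.31 tz [-0.006  0.    -1.   ]
radial 0.17468051626016243 phi 0.19434888989738733
[[0.0, -0.5, 2.5], [0.0, -0.4, 2.5], [0.0, -0.4, 2.5], [0.0, -0.3, 2.5], [0.0, -0.3, 2.5], [0.0, -0.3, 2.5], [0.0, -0.2, 2.5], [0.0, -0.2, 2.5]]
```

Call:
play_rows([
  {"dx": 0,"dy": -2,"dz": 0,"spin": 0,"fingers": 1},
  {"dx": 0,"dy": -1,"dz": 1,"spin": 0,"fingers": 1},
  {"dx": 0,"dy": -0.2,"dz": 1,"spin": 0,"fingers": 1},
  {"dx": 0,"dy": 0,"dz": 0,"spin": 0,"fingers": 1},
])

```text
time: 17.65
tool_pos: [0.4767, -0.1538, 0.1246]
orientation: [0.756, 0.654, 0.001, 0.001]
force: [1.8, -1.3, 0.4]
width: 0.0066
gripper_force: 61.2
```

Call:
play_rows([
  {"dx": 0,"dy": -0.2,"dz": 1,"spin": 0,"fingers": 1},
  {"dx": 0,"dy": -0.2,"dz": 1,"spin": 0,"fingers": 1},
  {"dx": 0,"dy": 0,"dz": 0,"spin": 0,"fingers": 1},
])

```text
time: 17.95
tool_pos: [0.4763, -0.1537, 0.1224]
orientation: [0.756, 0.654, 0.001, 0.001]
force: [4.8, -3.3, -0.0]
width: 0.0065
gripper_force: 61.1
```

Call:
play_rows([
  {"dx": 0,"dy": 0.8,"dz": 1,"spin": 0,"fingers": 1},
  {"dx": 0,"dy": 0,"dz": 1,"spin": 0,"fingers": 1},
  {"dx": 0,"dy": 0,"dz": 1,"spin": 0,"fingers": 1},
  {"dx": 0,"dy": 0,"dz": 1,"spin": 0,"fingers": 1},
  {"dx": 0,"dy": 0,"dz": 0,"spin": 0,"fingers": 1},
])

```text
time: 18.45
tool_pos: [0.4756, -0.1535, 0.1175]
orientation: [0.756, 0.654, -0.001, -0.0]
force: [-0.8, -4.3, 0.7]
width: 0.0064
gripper_force: 61.3
```

Call:
play_rows([
  {"dx": 0,"dy": 0,"dz": 1,"spin": 0,"fingers": 1},
  {"dx": 0,"dy": 0,"dz": 0,"spin": 0,"fingers": 1},
  {"dx": 0,"dy": 0,"dz": 0,"spin": 0,"fingers": 1},
])

```text
time: 18.75
tool_pos: [0.4755, -0.1535, 0.1165]
orientation: [0.756, 0.654, -0.001, -0.001]
force: [-3.7, -4.4, 1.6]
width: 0.0067
gripper_force: 61.4
```

Call:
play_rows([
  {"dx": 0,"dy": 0,"dz": 1,"spin": 0,"fingers": 1},
  {"dx": 0,"dy": 0,"dz": 0,"spin": 0,"fingers": 1},
  {"dx": 0,"dy": 0,"dz": 0,"spin": 0,"fingers": 1},
])

```text
time: 19.05
tool_pos: [0.4753, -0.1534, 0.1154]
orientation: [0.756, 0.654, -0.001, -0.001]
force: [-3.6, -5.3, 1.9]
width: 0.0064
gripper_force: 62.4
```

Call:
play_rows([
  {"dx": -1,"dy": -0.7,"dz": 1,"spin": 0,"fingers": 1},
  {"dx": 0,"dy": 0,"dz": 0,"spin": 0,"fingers": 1},
  {"dx": 0,"dy": 0,"dz": 0,"spin": 0,"fingers": 1},
])

```text
time: 19.35
tool_pos: [0.4751, -0.1536, 0.1149]
orientation: [0.756, 0.654, 0.0, -0.001]
force: [-2.1, 1.3, 4.0]
width: 0.0069
gripper_force: 62.8
```

Call:
play_rows([
  {"dx": -1,"dy": 0,"dz": 1,"spin": 0,"fingers": 1},
  {"dx": 0,"dy": 0,"dz": 0,"spin": 0,"fingers": 1},
  {"dx": 0,"dy": 0,"dz": 0,"spin": 0,"fingers": 1},
])

```text
time: 19.65
tool_pos: [0.475, -0.1537, 0.1138]
orientation: [0.756, 0.654, 0.001, -0.002]
force: [-2.8, 4.6, 6.0]
width: 0.0064
gripper_force: 62.9
```

Call:
play_rows([
  {"dx": 0,"dy": 0,"dz": 1,"spin": 0,"fingers": 1},
  {"dx": 0,"dy": 0,"dz": 0,"spin": 0,"fingers": 1},
  {"dx": 0,"dy": 0,"dz": 0,"spin": 0,"fingers": 1},
])

```text
time: 19.95
tool_pos: [0.4748, -0.1537, 0.1127]
orientation: [0.756, 0.654, 0.001, -0.002]
force: [-3.4, 4.7, 4.1]
width: 0.0063
gripper_force: 62.9
```

Call:
play_rows([
  {"dx": 1,"dy": 0,"dz": -1.5,"spin": 0,"fingers": 1},
  {"dx": 0,"dy": 0,"dz": 0,"spin": 0,"fingers": 1},
  {"dx": 0,"dy": 0,"dz": 0,"spin": 0,"fingers": 1},
])

```text
time: 20.25
tool_pos: [0.4749, -0.1536, 0.1137]
orientation: [0.756, 0.654, 0.0, -0.001]
force: [-1.6, 2.8, -1.5]
width: 0.0065
gripper_force: 62.2
```

Call:
play_rows([
  {"dx": 0,"dy": 0,"dz": -1.5,"spin": 0,"fingers": 1},
  {"dx": 0,"dy": 0,"dz": 0,"spin": 0,"fingers": 1},
  {"dx": 0,"dy": 0,"dz": 0,"spin": 0,"fingers": 1},
])

```text
time: 20.55
tool_pos: [0.4752, -0.1537, 0.1155]
orientation: [0.756, 0.654, 0.0, -0.001]
force: [1.5, 5.2, -3.0]
width: 0.0068
gripper_force: 62.0
```

```bash
python3 - <<'E'
from h import *
st()
for n in("side","top"): cv2.imwrite(f"pics/{n}13.png",vision.snapshot(n))
E
```

```text
t 20.55 tcp [ 0.4752 -0.1537  0.1155] yaw_y -8.31 F [ 1.5  5.2 -3. ] w 0.0068 g 62.0 q6 -0.32 tz [-0.     0.001 -1.   ]
```

Call:
play_rows([
  {"dx": -0.5,"dy": 0,"dz": 1,"spin": 0,"fingers": 1},
  {"dx": -0.5,"dy": 0,"dz": 1,"spin": 0,"fingers": 1},
  {"dx": 0,"dy": 0,"dz": 1,"spin": 0,"fingers": 1},
  {"dx": 0,"dy": 0,"dz": 0,"spin": 0,"fingers": 1},
  {"dx": 0,"dy": 0,"dz": 0,"spin": 0,"fingers": 1},
])

```text
time: 21.15
tool_pos: [0.475, -0.1539, 0.114]
orientation: [0.756, 0.654, 0.001, -0.002]
force: [-4.8, 10.5, 6.4]
width: 0.0065
gripper_force: 63.0
```

```bash
cat > avg.py <<'E'
from h import *
F=[];Z=[]
for i in range(8):
    vision.snapshot("side");s=arm.observe();F.append(s["force"]);Z.append(s["tool_pos"])
print("F",np.mean(F,0).round(2),np.std(F,0).round(1),"p",np.mean(Z,0).round(5),s["time"])
E
python3 avg.py
```

```text
F [-3.38 10.52  6.75] [0.4 0.4 0.5] p [ 0.47499 -0.15385  0.11398] 21.55
```

Call:
play_rows([
  {"dx": 1.5,"dy": 0,"dz": -0.5,"spin": 0,"fingers": 1},
  {"dx": 1.5,"dy": -0.5,"dz": -0.5,"spin": 0,"fingers": 1},
  {"dx": 0,"dy": 0,"dz": 0,"spin": 0,"fingers": 1},
  {"dx": 0,"dy": 0,"dz": 0,"spin": 0,"fingers": 1},
])

```text
time: 21.95
tool_pos: [0.4751, -0.1534, 0.1144]
orientation: [0.757, 0.654, -0.001, 0.001]
force: [-3.2, -4.3, 2.3]
width: 0.0064
gripper_force: 62.5
```

```bash
python3 avg.py
```

```text
F [-3.59 -4.13  2.06] [0.4 0.6 0.6] p [ 0.47508 -0.15342  0.1144 ] 22.35
```

Call:
play_rows([
  {"dx": -0.8,"dy": -0.4,"dz": 0,"spin": 0,"fingers": 1},
  {"dx": 0,"dy": 0,"dz": 0,"spin": 0,"fingers": 0.8},
  {"dx": 0,"dy": 0,"dz": 0,"spin": 0,"fingers": 0.5},
  {"dx": 0,"dy": 0,"dz": 0,"spin": 0,"fingers": 0.2},
  {"dx": 0,"dy": 0,"dz": 0,"spin": 0,"fingers": 0},
])

```text
time: 22.85
tool_pos: [0.4725, -0.1522, 0.1132]
orientation: [0.756, 0.654, -0.002, -0.003]
force: [-7.8, 1.6, 5.9]
width: 0.0426
gripper_force: 4.2
```

```bash
python3 - <<'E'
from h import *
st()
n=vision.snapshot("side");cv2.imwrite("pics/side14.png",n)
o=cv2.imread("pics/side13.png")
def lid(im): # silver catch/pull blobs near the front of the case
    k=cv2.inRange(cv2.cvtColor(im,cv2.COLOR_BGR2HSV),(0,0,110),(180,40,255))
    return [(cv2.boundingRect(p)) for p in cv2.findContours(k[150:290,290:420],0,2)[0] if cv2.contourArea(p)>8]
print(lid(o));print(lid(n))
a=cv2.cvtColor(o,6)[150:290,240:420].astype(np.float32);b=cv2.cvtColor(n,6)[150:290,240:420].astype(np.float32)
d=np.abs(a-b);ys,xs=np.where(d>40);print(len(xs),xs.min()+240 if len(xs) else 0,xs.max()+240 if len(xs) else 0,ys.min()+150 if len(ys) else 0,ys.max()+150 if len(ys) else 0)
E
```

```text
t 22.85 tcp [ 0.4725 -0.1522  0.1132] yaw_y -8.27 F [-7.8  1.6  5.9] w 0.0426 g 4.2 q6 -0.32 tz [-0.007  0.002 -1.   ]
[(0, 132, 35, 8), (53, 69, 6, 4), (55, 53, 19, 12), (0, 38, 56, 31), (106, 27, 24, 31), (26, 26, 20, 8)]
[(0, 132, 35, 8), (52, 69, 6, 4), (56, 45, 22, 20), (0, 38, 55, 31), (106, 27, 24, 31), (26, 26, 20, 8)]
698 335 396 150 215
```

Call:
play_rows([
  {"dx": 0,"dy": 0,"dz": 0,"spin": 0,"fingers": 0.45},
  {"dx": 0,"dy": 0,"dz": -2,"spin": 0,"fingers": 0.45},
  {"dx": 0,"dy": 0,"dz": 0,"spin": 0,"fingers": 0.45},
])

```text
time: 23.2
tool_pos: [0.475, -0.153, 0.1163]
orientation: [0.756, 0.654, 0.0, 0.0]
force: [0.7, -0.5, -0.0]
width: 0.0231
gripper_force: 0.0
```

```bash
python3 - <<'E'
from h import *
st()
im=vision.snapshot("wrist");m=vision.camera_model("wrist");cv2.imwrite("pics/w15.png",im)
k=cv2.inRange(cv2.cvtColor(im,cv2.COLOR_BGR2HSV),(0,0,90),(180,45,255))
for y in range(200,460,20):
    xs=np.where(k[y])[0]
    if len(xs): c=np.split(xs,np.where(np.diff(xs)>3)[0]+1);print(y,[(int(q[0]),int(q[-1])) for q in c if len(q)>6])
E
```

```text
t 23.2 tcp [ 0.475  -0.153   0.1163] yaw_y -8.3 F [ 0.7 -0.5 -0. ] w 0.0231 g 0.0 q6 -0.32 tz [ 0.001 -0.    -1.   ]
200 [(480, 639)]
220 [(477, 639)]
240 [(311, 420), (475, 639)]
260 [(305, 423), (472, 639)]
280 [(305, 330), (376, 387), (470, 639)]
300 [(263, 277), (305, 330), (355, 370), (375, 386), (467, 639)]
320 [(256, 273), (305, 329), (359, 376), (465, 639)]
340 [(251, 268), (305, 329), (363, 381), (462, 639)]
360 [(305, 328), (482, 639)]
380 [(304, 328), (514, 639)]
400 [(304, 355), (545, 639)]
420 [(309, 353), (576, 639)]
440 [(0, 25), (495, 509), (607, 639)]
```

Call:
play_rows([
  {"dx": 0,"dy": 0,"dz": -10,"spin": 0,"fingers": 0.45},
  {"dx": 0,"dy": 0,"dz": -25,"spin": 0,"fingers": 0.45},
  {"dx": 0,"dy": 0,"dz": -35,"spin": 0,"fingers": 0.7},
  {"dx": 0,"dy": 0,"dz": -30,"spin": 0,"fingers": 1},
  {"dx": 0,"dy": 0,"dz": 0,"spin": 0,"fingers": 1},
  {"dx": 0,"dy": 0,"dz": 0,"spin": 0,"fingers": 1},
])

```text
time: 23.85
tool_pos: [0.4751, -0.1532, 0.2174]
orientation: [0.756, 0.654, 0.001, 0.001]
force: [0.5, 0.1, -0.4]
width: -0.0002
gripper_force: 0.0
```

```bash
cat > bar.py <<'E'
from h import *
import sys
st()
for n,(x0,x1,y0,y1) in (("wrist",(200,640,100,480)),("side",(330,420,170,260))):
    im=vision.snapshot(n);m=vision.camera_model(n);cv2.imwrite(f"pics/{n}{sys.argv[1]}.png",im)
    k=cv2.inRange(cv2.cvtColor(im,cv2.COLOR_BGR2HSV),(0,0,90),(180,45,255))[y0:y1,x0:x1]
    print(n,[(r[0]+x0,r[1]+y0,r[2],r[3]) for r in (cv2.boundingRect(p) for p in cv2.findContours(k,0,2)[0] if cv2.contourArea(p)>15)])
    u=np.array([np.cos(-.145),np.sin(-.145)]);
    for a in (.11,.085,.055,.03,0):
        P=[np.array([*( np.array([.6435,-.182])+u*(-.176*np.cos(a)+.005*np.sin(a))+s*np.array([-u[1],u[0]])),.084+.176*np.sin(a)+.005*np.cos(a)]) for s in(-.025,.025)]
        print(a,[proj(n,p,m).round(1).tolist() for p in P])
E
python3 bar.py 16
```

```text
t 23.85 tcp [ 0.4751 -0.1532  0.2174] yaw_y -8.31 F [ 0.5  0.1 -0.4] w -0.0002 g 0.0 q6 -0.32 tz [ 0.002 -0.001 -1.   ]
wrist [(200, 329, 18, 29), (358, 326, 10, 22), (244, 312, 10, 54), (293, 182, 91, 173), (396, 125, 210, 222), (348, 107, 31, 46)]
0.11 [[312.5, 292.8], [312.2, 209.1]]
0.085 [[311.7, 289.7], [311.3, 207.4]]
0.055 [[310.9, 286.1], [310.5, 205.3]]
0.03 [[310.5, 283.3], [310.1, 203.7]]
0 [[310.2, 280.0], [309.8, 201.7]]
side [(342, 219, 7, 9), (346, 191, 22, 24), (330, 189, 19, 30), (396, 177, 24, 31)]
0.11 [[366.7, 200.5], [362.0, 212.1]]
0.085 [[366.9, 202.2], [362.2, 213.8]]
0.055 [[367.0, 204.1], [362.3, 215.7]]
0.03 [[367.0, 205.7], [362.4, 217.3]]
0 [[367.0, 207.6], [362.4, 219.3]]
```

Call:
play_rows([
  {"dx": -2,"dy": 20,"dz": 0,"spin": 0,"fingers": 1},
  {"dx": -2,"dy": 23,"dz": 5,"spin": 0,"fingers": 1},
  {"dx": 0,"dy": 0,"dz": 25,"spin": 0,"fingers": 1},
  {"dx": 0,"dy": 0,"dz": 25,"spin": 0,"fingers": 1},
  {"dx": 0,"dy": 0,"dz": 15,"spin": 0,"fingers": 1},
  {"dx": 0,"dy": 0,"dz": 7,"spin": 0,"fingers": 1},
  {"dx": 0,"dy": 0,"dz": 0,"spin": 0,"fingers": 1},
  {"dx": 0,"dy": 0,"dz": 0,"spin": 0,"fingers": 1},
])

```text
time: 24.75
tool_pos: [0.517, -0.1634, 0.1397]
orientation: [0.756, 0.654, 0.0, 0.001]
force: [0.1, 0.3, -0.3]
width: 0.0
gripper_force: 0.0
```

Call:
play_rows([
  {"dx": 0,"dy": 0,"dz": 2,"spin": 0,"fingers": 1},
  {"dx": 0,"dy": 0,"dz": 2,"spin": 0,"fingers": 1},
  {"dx": 0,"dy": 0,"dz": 2,"spin": 0,"fingers": 1},
  {"dx": 0,"dy": 0,"dz": 1,"spin": 0,"fingers": 1},
  {"dx": 0,"dy": 0,"dz": 0,"spin": 0,"fingers": 1},
])

```text
time: 25.25
tool_pos: [0.5164, -0.1631, 0.1317]
orientation: [0.756, 0.654, -0.0, -0.0]
force: [0.7, 1.2, 0.3]
width: 0.0002
gripper_force: 0.0
```

Call:
play_rows([
  {"dx": 0,"dy": 0,"dz": 1,"spin": 0,"fingers": 1},
  {"dx": 0,"dy": 0,"dz": 1,"spin": 0,"fingers": 1},
  {"dx": 0,"dy": 0,"dz": 0,"spin": 0,"fingers": 1},
])

```text
time: 25.55
tool_pos: [0.5167, -0.1632, 0.1305]
orientation: [0.756, 0.654, 0.0, 0.0]
force: [-1.3, 0.3, 2.9]
width: -0.0004
gripper_force: 1.5
```

Call:
play_rows([
  {"dx": 0,"dy": 0,"dz": 1,"spin": 0,"fingers": 1},
  {"dx": 0,"dy": 0,"dz": 0,"spin": 0,"fingers": 1},
])

```text
time: 25.75
tool_pos: [0.5167, -0.1632, 0.1302]
orientation: [0.756, 0.654, -0.0, 0.0]
force: [-2.6, 1.5, 6.7]
width: 0.0002
gripper_force: 3.6
```

Call:
play_rows([
  {"dx": 0,"dy": 0,"dz": 1,"spin": 0,"fingers": 1},
  {"dx": 0,"dy": 0,"dz": 0,"spin": 0,"fingers": 1},
])

```text
time: 25.95
tool_pos: [0.5167, -0.1633, 0.1298]
orientation: [0.756, 0.654, -0.0, -0.0]
force: [-5.4, 2.4, 10.0]
width: -0.0003
gripper_force: 5.0
```

Call:
play_rows([
  {"dx": 0,"dy": 0,"dz": 1,"spin": 0,"fingers": 1},
  {"dx": 0,"dy": 0,"dz": 0,"spin": 0,"fingers": 1},
])

```text
time: 26.15
tool_pos: [0.5167, -0.1633, 0.1285]
orientation: [0.756, 0.654, -0.0, 0.0]
force: [-4.1, 1.3, 7.7]
width: -0.0001
gripper_force: 3.7
```

Call:
play_rows([
  {"dx": 0,"dy": 0,"dz": 1,"spin": 0,"fingers": 1},
  {"dx": 0,"dy": 0,"dz": 1,"spin": 0,"fingers": 1},
  {"dx": 0,"dy": 0,"dz": 0,"spin": 0,"fingers": 1},
])

```text
time: 26.45
tool_pos: [0.5165, -0.1633, 0.1253]
orientation: [0.756, 0.654, -0.0, 0.0]
force: [-2.2, 0.6, 3.7]
width: 0.0002
gripper_force: 1.4
```

Call:
play_rows([
  {"dx": 0,"dy": 0,"dz": 1,"spin": 0,"fingers": 1},
  {"dx": 0,"dy": 0,"dz": 1,"spin": 0,"fingers": 1},
  {"dx": 0,"dy": 0,"dz": 0,"spin": 0,"fingers": 1},
])

```text
time: 26.75
tool_pos: [0.5166, -0.1633, 0.1234]
orientation: [0.756, 0.654, -0.0, 0.0]
force: [-3.1, 0.9, 6.3]
width: 0.0001
gripper_force: 3.0
```

Call:
play_rows([
  {"dx": 0,"dy": 0,"dz": 1,"spin": 0,"fingers": 1},
  {"dx": 0,"dy": 0,"dz": 0,"spin": 0,"fingers": 1},
])

```text
time: 26.95
tool_pos: [0.5166, -0.1633, 0.1232]
orientation: [0.756, 0.654, -0.0, -0.0]
force: [-5.5, 1.2, 10.2]
width: 0.0002
gripper_force: 5.0
```

Call:
play_rows([
  {"dx": 0,"dy": 0,"dz": 1,"spin": 0,"fingers": 1},
  {"dx": 0,"dy": 0,"dz": 0,"spin": 0,"fingers": 1},
])

```text
time: 27.15
tool_pos: [0.5167, -0.1633, 0.1231]
orientation: [0.756, 0.654, -0.0, -0.0]
force: [-8.4, 2.0, 14.9]
width: 0.0
gripper_force: 7.0
```

Hard stop after about 7 mm of travel. I'll back off and check that it stays shut.

Call:
play_rows([
  {"dx": 0,"dy": 0,"dz": -4,"spin": 0,"fingers": 1},
  {"dx": 0,"dy": 0,"dz": -10,"spin": 0,"fingers": 1},
  {"dx": 0,"dy": 0,"dz": -30,"spin": 0,"fingers": 1},
  {"dx": 2,"dy": -20,"dz": -40,"spin": 0,"fingers": 1},
  {"dx": 2,"dy": -23,"dz": -8,"spin": 0,"fingers": 1},
  {"dx": 0,"dy": 0,"dz": 0,"spin": 0,"fingers": 1},
  {"dx": 0,"dy": 0,"dz": 0,"spin": 0,"fingers": 1},
])

```text
time: 27.85
tool_pos: [0.4746, -0.1529, 0.2126]
orientation: [0.757, 0.654, 0.0, 0.0]
force: [0.1, -0.5, -0.1]
width: 0.0001
gripper_force: 0.0
```

```bash
python3 bar.py 17
```

```text
t 27.85 tcp [ 0.4746 -0.1529  0.2126] yaw_y -8.32 F [ 0.1 -0.5 -0.1] w 0.0001 g 0.0 q6 -0.32 tz [ 0.001 -0.    -1.   ]
wrist [(200, 333, 18, 25), (358, 324, 10, 24), (244, 315, 10, 51), (358, 298, 9, 24), (293, 182, 89, 173), (395, 125, 217, 221), (349, 107, 29, 47)]
0.11 [[312.3, 295.6], [312.0, 210.9]]
0.085 [[311.5, 292.5], [311.1, 209.0]]
0.055 [[310.7, 288.8], [310.3, 206.9]]
0.03 [[310.3, 285.9], [309.9, 205.2]]
0 [[310.0, 282.5], [309.6, 203.2]]
side [(343, 219, 9, 12), (345, 193, 23, 26), (330, 190, 19, 32), (396, 177, 24, 31)]
0.11 [[366.7, 200.5], [362.0, 212.1]]
0.085 [[366.9, 202.2], [362.2, 213.8]]
0.055 [[367.0, 204.1], [362.3, 215.7]]
0.03 [[367.0, 205.7], [362.4, 217.3]]
0 [[367.0, 207.6], [362.4, 219.3]]
```

The pull's lower edge moved from row 215 to 219 in the side view. That is about 0.06 rad, and it has stayed there with the robot clear.

```bash
python3 -c "
from rig import workorder
print(workorder.close_job())"
```

```text
the job is handed in; nothing more can be done
None
```

The job is handed in: the orange loupe was set down in the blue bay (last seen there before the lid went down), and the lid was lowered ajar, let go, then pressed until it clicked and stayed shut. Two light contacts happened on the way: a gripper side brushed the bay wall at about 15 N, and on release it pushed on the lid at about 6 N, without the lid clicking shut.

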